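# Restock the carton lane first in, first out, and close it with the divider

## Robot

A 6-joint arm with a two-finger parallel gripper is mounted at the origin on a cart in front of the work surface, level with it; the furniture and walls round the work are solid. World frame = base frame: x ahead of the robot, y to its left, z up, the work surface at z = 0. Lengths are in mm, angles in rad, forces in N, time in s.
With the tool pointing down it reaches from about 350 to 875 mm from the base axis. Payload 4.2 kg.
Tool frame: the origin (TCP) lies between the finger pads; the fingertips stand 14 mm ahead of it and the grasp point (between the pads) lies 5 mm behind it; z points along the fingers, y is the line along which they close (so a half turn about z gives the same grasp; the last joint's range is limited). The gripper opens to 85 mm and grips with 20 to 120 N. Pads are 22 mm wide; open, the fingers measure 114 mm over their backs; the gripper's body (76 mm by 85 mm) begins 54 mm behind the grasp point. The pads swing forward as they close: fully open they stand 13 mm farther back than shut.
Start: joints at [-0.988, 0.385, 0.008, 0, -1.194, -0.259], TCP at [198.872, -592.494, 245.312] pointing down, gripper open.
Joint ranges: [-3.14, 3.14], [-1.21, 2.06], [-1.07, 1.41], [-3.16, 2.05], [-2.99, -0.16], [-3.1, 3.1]. Speed limits (rad/s): [2.79, 2.79, 3.14, 3.14, 3.14, 3.14].

## Interface

Orientations are given as a unit quaternion [x, y, z, w].
In Python, from bench import * gives the robot as it stands.
- The arm moves only by the tool carry_out, never from a script. Its argument "motion" is a list of rows, each a list of 7 numbers: the turn, a rotation vector about the tool's x, y, z in rad, then the shift along the tool's x, y, z in mm, then the opening, from -1 (shut) to 1 (fully open), so that 0 is half open. A call has 1 to 5 rows; each row is the pose to reach, as a shift and turn from the pose commanded when the call began, along the tool's axes at that moment; what a row does not reach only later rows make up. A row lasts 1/8 s, in which the tool goes at most 62.5 mm and 10.7 degrees, less where a joint would pass 70% of its speed; a pose out of reach is approached as far as the arm can. A call with a gripper value outside its range is refused whole. The fingers move at their own pace and stop on an object; the grip force is fixed at half the most. Time passes only in rows, so rows that repeat a pose let the fingers close. It gives the time, the measured TCP pose, the force, the opening and the grip force at its end, in the units of the state.
- read_state(): the state, without advancing time (a new reading comes with each control period).
- get_image(name): name is "scene" or "top" or "wrist"; returns a dict with "color" (480x640x3 uint8, blue, green, red), "mtx" (3x3 intrinsics, pixels), "position" and "orientation" of the camera in the world. Camera axes: x right, y down, z forward; pixel columns grow to the right and rows downward; lengths in mm; the calibration is good to about 2 mm. A picture is of the moment at which its call begins. There is no depth.
- job_done(): hands the job in; it is judged then, once.
The state is a dict: "clock": time; "joints": joint angles; "joint_vel": joint speeds; "joint_efforts": joint torques, N m; "position": TCP position; "ee_rot": TCP orientation; "contact_force": force on the tool from outside, world axes, zero at the start; "wrist_torque": the same for the moment, N m; "gripper_width": finger opening in mm; "grasp_force": force on a finger pad.
Only numpy, scipy, OpenCV 4.12 (cv2) and the standard library are available. Lean on these libraries where they do the work, as an engineer would, in place of code of your own. Each camera call takes 0.05 s, during which the arm holds its last target. There are 200 camera calls.

## Task

Restock the slotted carton lane first in, first out: pull the old stock (the one or two cartons already in the lane) forward to the front lip, in the order it lies, before any new carton goes in, then lay every new carton from the bench across the lane behind them and close the row up. Then move the divider from the tail of the lane to the first slot pair behind the last carton and press it fully home so that it holds the row. Leave the paint jar and the sanding block where they are.

Things in the scene. Friction and masses are not known exactly. Their poses are not given: they have to be found in the camera images.
- lane: stock lane: fixed plywood channel, open on top; its front end, closed by a low lip, is to the right. Origin at bench height on the lip's inner face, mid-channel; x along the channel to the rear end, y across it. 118 mm wide inside, floor at z = 8 mm, rail tops at 38 mm, lip top at 28 mm; 310 mm long, 148 mm wide over the rails. Cartons lie across it (their length along y)
- slot_1 (a point): foot of slot pair 1, at floor height mid-channel, x = 40 mm in the lane. The divider's slots are upright, 8 mm wide, 6.5 mm deep into each rail, down to the floor, the top 6 mm flared by 2 mm a side; 2 to 6 follow every 34 mm, a tail slot pair lies at x = 289 mm. n cartons closed up to the lip take 32 mm each; slot n is the first behind them, with 10 to 14 mm to spare
- slot_6 (a point): foot of slot pair 6, at floor height mid-channel, x = 210 mm in the lane
- divider_grip (a point): middle of the loose divider's grip. The divider is a plywood panel 5 mm thick (its x), 126 mm wide (its y), 34 mm tall, about 80 g, with a wooden grip 14 mm thick, 46 mm wide and 26 mm tall that stands over its middle, 42 to 68 mm above its foot; this point is 55 mm above the foot. Front and rear are alike. It starts fully down in the tail slot pair; grip it over the 14 mm thickness
- divider_foot (a point): middle of the divider's lower edge; x along its thickness, y along its width, z up; fully down it stands on the channel floor, 8 mm above the bench
- old_1_mid (a point): old stock, lies in the lane at the start, may be absent: printed white carton 112 mm long (its x), 32 mm wide (its y), 38 mm tall, about 90 g, lying on its side; the point is its centre, 19 mm above its underside. A carton that has rolled onto its wider side (38 mm wide, 32 mm tall) is fine too
- old_2_mid (a point): old stock, lies in the lane at the start, on the rear side of old_1 if that is there, may be absent: printed white carton 112 mm long (its x), 32 mm wide (its y), 38 mm tall, about 90 g, lying on its side; the point is its centre, 19 mm above its underside. A carton that has rolled onto its wider side (38 mm wide, 32 mm tall) is fine too
- new_1_mid (a point): new stock, lies on the bench to the right at the start, may be absent: printed white carton 112 mm long (its x), 32 mm wide (its y), 38 mm tall, about 90 g, lying on its side; the point is its centre, 19 mm above its underside. A carton that has rolled onto its wider side (38 mm wide, 32 mm tall) is fine too
- new_2_mid (a point): new stock, lies on the bench to the right at the start, may be absent: printed white carton 112 mm long (its x), 32 mm wide (its y), 38 mm tall, about 90 g, lying on its side; the point is its centre, 19 mm above its underside. A carton that has rolled onto its wider side (38 mm wide, 32 mm tall) is fine too
- new_3_mid (a point): new stock, lies on the bench to the right at the start, may be absent: printed white carton 112 mm long (its x), 32 mm wide (its y), 38 mm tall, about 90 g, lying on its side; the point is its centre, 19 mm above its underside. A carton that has rolled onto its wider side (38 mm wide, 32 mm tall) is fine too
- new_4_mid (a point): new stock, lies on the bench to the right at the start, may be absent: printed white carton 112 mm long (its x), 32 mm wide (its y), 38 mm tall, about 90 g, lying on its side; the point is its centre, 19 mm above its underside. A carton that has rolled onto its wider side (38 mm wide, 32 mm tall) is fine too
- jar: bystander: squat paint jar with a white lid, 74 mm across and 55 mm tall, beyond the new cartons; origin in the middle of its underside
- sander: bystander: cork sanding block 56 x 90 x 26 mm on the near side of the new cartons; origin in the middle of its underside, long side along its y
Not all that is in view belongs to the job. Leave any turquoise look-alike of the part that bears new_1_mid alone.

How it is judged:
By the outcome, as a careful person would: the job done as asked, in the order asked, and still so for the second after the job is handed in, with the robot touching nothing.
Of new_1, new_2, new_3, new_4 only 3 to 4 are there at a start; the rules pass over those that are not, and their reading is None.
Of old_1, old_2 only 1 to 2 are there at a start; the rules pass over those that are not, and their reading is None.
At some moment in a run one of new_1, new_2, new_3, new_4 may be knocked a few centimetres aside while the robot is not near it.
Once in a run the grip may slacken for a moment while it holds something.
It also fails if it takes over 210 s, if anything falls off the work surface, if the arm or the gripper's body presses on something with over 40 N, if the wrist force passes 120 N, or if a joint passes its speed limit or range.

## Working session

There is one attempt and no reset: what is moved stays moved. The work goes in short steps, Python scripts to look and compute and a tool call to move; the robot and the scene stay as the last step left them, time stands still between calls to the robot, and variables do not carry over. Pictures are saved under pics/ and viewed, at most 15 in all, crops included, and the job is handed in when it is done.

Besides the shell and the picture viewer there is one more tool, called as a command line: name --pt "numbers of a row" for each row, then --argument value for the rest. carry_out: Moves the arm, as the interface text tells. Its arguments: {"type":"object","properties":{"motion":{"type":"array"}},"required":["motion"]}

```bash
mkdir -p pics; ls; python3 - <<'E'
from bench import *
import cv2
for n in ("scene","top"):
    im=get_image(n); cv2.imwrite(f"pics/{n}0.png",im["color"]); print(n,im["mtx"],im["position"],im["orientation"])
s=read_state(); print(s)
E
```

```text
pics
scene [[434.44986516   0.         320.48721651]
 [  0.         434.44986516 236.50844418]
 [  0.           0.           1.        ]] [-31.52284689 905.44082107 946.66640602] [-0.23047189  0.8583761  -0.44565132  0.10708913]
top [[478.69599611   0.         313.58307377]
 [  0.         478.69599611 232.66266536]
 [  0.           0.           1.        ]] [ 403.20666373 -191.96302875 1542.54224742] [ 0.70829621 -0.70420258  0.02557517 -0.04196552]
{'clock': 0.1, 'joints': array([-9.88380848e-01,  3.85478607e-01,  6.74483209e-03, -4.31169205e-04,
       -1.19401613e+00, -2.58609538e-01]), 'joint_vel': array([ 2.91101499e-04, -1.23656487e-03,  2.58749601e-03,  1.41478681e-03,
       -5.38188090e-05, -1.99641553e-04]), 'joint_efforts': array([ 1.08700831e-03, -3.93320060e+01,  1.88929528e+01,  4.19788375e+00,
       -2.57422740e-03,  5.98805954e-06]), 'position': array([ 198.71904014, -592.0335002 ,  244.32524763]), 'ee_rot': array([-1.61118025e-01,  9.86934642e-01,  9.73495747e-04, -2.15826789e-04]), 'contact_force': array([ 0.08531513,  0.83482104, -0.81681442]), 'wrist_torque': array([ 0.03397403, -0.0223273 ,  0.00532453]), 'grasp_force': 0.0, 'gripper_width': 85.17466965127954}
```

View pics/top0.png

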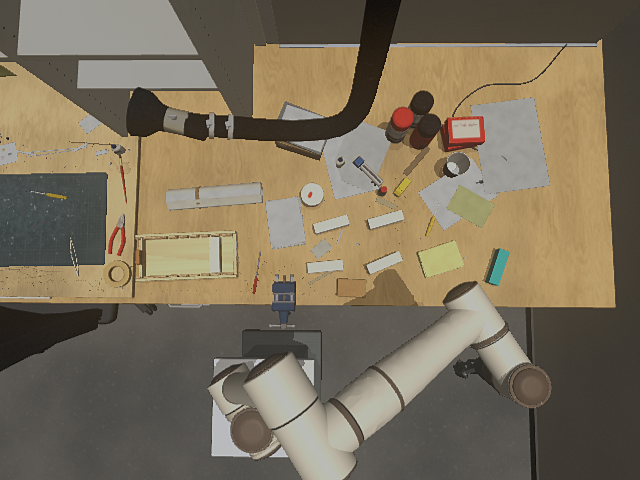

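View pics/scene0.png

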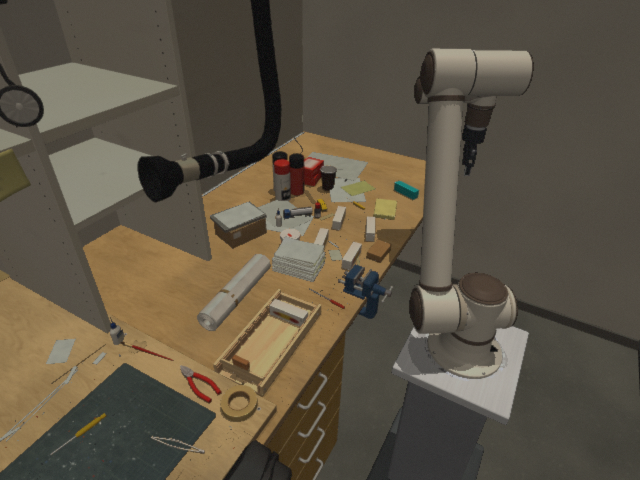

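```bash
cat > h.py <<'E'
from bench import *
import cv2, numpy as np
from scipy.spatial.transform import Rotation as R
def w2p(im,p):
    c=R.from_quat(im["orientation"]).inv().apply(np.atleast_2d(p)-im["position"]); q=c@im["mtx"].T
    return q[:,:2]/q[:,2:]
def p2w(im,uv,z):
    uv=np.atleast_2d(uv).astype(float)
    d=R.from_quat(im["orientation"]).apply(np.c_[uv,np.ones(len(uv))]@np.linalg.inv(im["mtx"]).T)
    return im["position"]+d*((z-im["position"][2])/d[:,2])[:,None]
def whites(im,amin,smax=40,vmin=150):
    h=cv2.cvtColor(im["color"],cv2.COLOR_BGR2HSV)
    m=cv2.inRange(h,(0,0,vmin),(180,smax,255))
    return [c for c in cv2.findContours(m,cv2.RETR_EXTERNAL,cv2.CHAIN_APPROX_NONE)[0] if cv2.contourArea(c)>amin]
def rect(im,c,z):  # world centre, size, direction (deg from world x) of the long side
    p=p2w(im,c[:,0],z)[:,:2].astype(np.float32)
    b=cv2.boxPoints(cv2.minAreaRect(p)); e=[b[1]-b[0],b[2]-b[1]]; e.sort(key=np.linalg.norm)
    return b.mean(0).round(1),[round(float(np.linalg.norm(v)),1) for v in e],round(float(np.degrees(np.arctan2(e[1][1],e[1][0])))%180,1)
E
python3 - <<'E'
from h import *
im=get_image("top")
for c in whites(im,100):
    r=rect(im,c,38)
    if 80<r[1][1]<140 and r[1][0]<60: print(c[:,0].mean(0),r)
cv2.imwrite("pics/c.png",cv2.resize(im["color"][225:290,130:245],None,fx=6.5,fy=6.5,interpolation=cv2.INTER_CUBIC))
E
```

```text
[324.56976744 265.94186047] (array([ 442.9, -192.4], dtype=float32), [31.5, 110.5], 96.1)
[384.18987342 262.15189873] (array([ 455.2, -377.5], dtype=float32), [31.0, 110.4], 113.5)
[213.65909091 254.46590909] (array([476.9, 157.7], dtype=float32), [31.7, 111.1], 1.6)
[330.77108434 223.60240964] (array([ 576.6, -210.9], dtype=float32), [31.0, 111.1], 106.3)
[385.5        218.94047619] (array([ 592. , -383.2], dtype=float32), [30.9, 110.7], 106.3)
[309.8115942  143.94202899] (array([ 828.8, -138.1], dtype=float32), [36.1, 99.8], 90.0)
[465.48809524 128.47619048] (array([ 884.9, -640.6], dtype=float32), [54.1, 84.2], 93.1)
[300.66292135 114.15730337] (array([ 923.1, -116.4], dtype=float32), [48.2, 122.6], 71.1)
```

View pics/c.png

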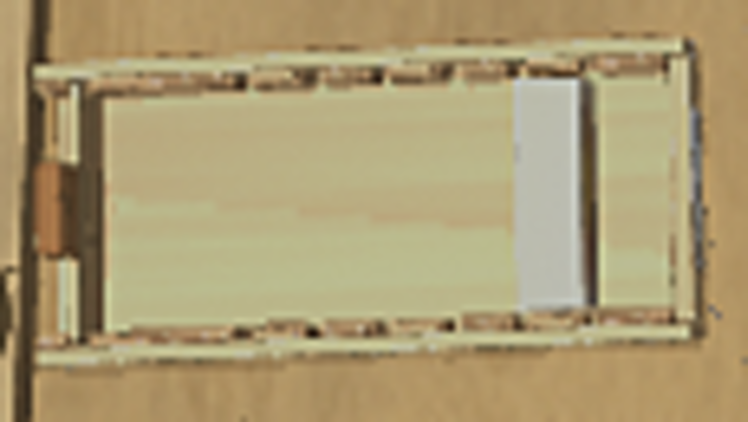

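The crop shows the lane with its rail corners at about (35,70), (688,45), (693,335) and (40,362). One old carton lies at (548,195). The divider is at x≈68, with its grip at (50,208). The top view gives 4 new cartons, so there are 5 in all and the divider goes to slot 5.

```bash
python3 - <<'E'
from h import *
im=get_image("top")
f=lambda u:np.array(u)/6.5+[129.6,224.6]
print(p2w(im,f([(35,68),(688,42),(693,337),(40,364)]),38).round(1))
print("lip in/out",p2w(im,f([(672,70),(676,325),(690,70),(694,325)]),28).round(1))
print("grip top",p2w(im,f([(35,208),(62,208),(50,165),(50,252)]),76).round(1))
print("panel",p2w(im,f([(68,85),(68,340)]),42).round(1))
w=get_image("wrist"); print(w["mtx"],w["position"],R.from_quat(w["orientation"]).as_matrix().round(3)); 
s=read_state(); T=R.from_quat(s["ee_rot"]); print(T.as_matrix().round(3))
print("cam in tool",T.inv().apply(w["position"]-s["position"]), (T.inv()*R.from_quat(w["orientation"])).as_matrix().round(3))
E
```

```text
[[537.  412.2  38. ]
 [551.3  91.3  38. ]
 [408.   85.7  38. ]
 [392.8 403.6  38. ]]
lip in/out [[538.4 100.8  28. ]
 [413.8  96.   28. ]
 [538.5  91.9  28. ]
 [413.8  87.2  28. ]]
grip top [[466.8 394.1  76. ]
 [466.9 381.1  76. ]
 [487.3 387.8  76. ]
 [446.  386.   76. ]]
panel [[528.4 394.   42. ]
 [404.5 388.8  42. ]]
[[418.7436063    0.         325.09580148]
 [  0.         418.7436063  239.11381057]
 [  0.           0.           1.        ]] [ 134.5164074  -613.4844302   371.48242012] [[-0.318  0.913  0.256]
 [ 0.948  0.306  0.087]
 [ 0.001  0.271 -0.963]]
[[-0.948 -0.318 -0.   ]
 [-0.318  0.948  0.001]
 [ 0.     0.001 -1.   ]]
cam in tool [  67.67868646    0.46488462 -126.69233075] [[ 0.    -0.963 -0.271]
 [ 1.     0.    -0.   ]
 [ 0.    -0.271  0.963]]
```

```bash
cat >> h.py <<'E'
O=np.array([478.5,98.]); A=np.radians(92.6)
def lane(x,y=0):
    return O+x*np.array([np.cos(A),np.sin(A)])+y*np.array([-np.sin(A),np.cos(A)])
def rel(*wps):  # wps: (x,y,z,yaw of tool y in deg); shifts from the present pose in its tool axes
    s=read_state(); T=R.from_quat(s["ee_rot"]); M=T.as_matrix()
    print("at",s["position"].round(1),"yaw",np.degrees(np.arctan2(M[1,1],M[0,1])).round(1),"w",round(s["gripper_width"],1),"t",round(s["clock"],1))
    for x,y,z,yw in wps:
        a=np.radians(yw); G=R.from_matrix(np.array([[np.sin(a),np.cos(a),0],[-np.cos(a),np.sin(a),0],[0,0,-1]]))
        rv=(T.inv()*G).as_rotvec()
        print((x,y,z,yw),"turn",rv.round(3),"shift",T.inv().apply(np.array([x,y,z])-s["position"]).round(1))
E
sed -i 's/\[-np.sin(A),np.cos(A)\]/[-np.sin(A),np.cos(A)]/' h.py
python3 - <<'E'
from h import *
print(lane(289))
rel((420,-330,250,92.6),(*lane(110),250,92.6),(*lane(110),120,92.6))
E
```

```text
[465.39009643 386.70249467]
at [ 198.8 -592.3  244.8] yaw 108.5 w 85.4 t 0.2Traceback (most recent call last):
  File "<stdin>", line 3, in <module>
  File "h.py", line 26, in rel
    a=np.radians(yw); G=R.from_matrix(np.array([[np.sin(a),np.cos(a),0],[-np.cos(a),np.sin(a),0],[0,0,-1]]))
                        ~~~~~~~~~~~~~^^^^^^^^^^^^^^^^^^^^^^^^^^^^^^^^^^^^^^^^^^^^^^^^^^^^^^^^^^^^^^^^^^^^^^^
  File "scipy/spatial/transform/_rotation.pyx", line 1143, in scipy.spatial.transform._rotation.Rotation.from_matrix
ValueError: Non-positive determinant (left-handed or null coordinate frame) in rotation matrix 0: [[ 0.99897057 -0.04536299  0.        ]
 [ 0.04536299  0.99897057  0.        ]
 [ 0.          0.         -1.        ]].
```

```bash
sed -i 's/\[\[np.sin(a),np.cos(a),0\],\[-np.cos(a),np.sin(a),0\]/[[-np.sin(a),np.cos(a),0],[np.cos(a),np.sin(a),0]/' h.py
python3 - <<'E'
from h import *
rel((420,-330,250,92.6),(*lane(110),250,92.6),(*lane(110),120,92.6))
E
```

```text
at [ 198.8 -592.3  244.8] yaw 108.5 w 85.4 t 0.2
(420, -330, 250, 92.6) turn [ 0.001 -0.     0.278] shift [-293.2  178.3   -5.1]
(np.float64(473.5100713057821), np.float64(207.8867626769786), 250, 92.6) turn [ 0.001 -0.     0.278] shift [-515.   671.2   -4.6]
(np.float64(473.5100713057821), np.float64(207.8867626769786), 120, 92.6) turn [ 0.001 -0.     0.278] shift [-515.   671.1  125.4]
```

carry_out --pt "0 0 0.14 -60 36 0 -1" --pt "0 0 0.278 -118 72 0 -1" --pt "0 0 0.278 -177 108 0 -1" --pt "0 0 0.278 -235 143 0 -1" --pt "0 0 0.278 -293 178 0 -1"

```text
clock: 0.88
position: [401.4, -351.9, 245.5]
ee_rot: [-0.023, 1.0, -0.0, 0.0]
contact_force: [0.9, 0.0, -0.1]
gripper_width: -0.3
grasp_force: 0.0
```

carry_out --pt "0 0 0 -9 60 0 -1" --pt "0 0 0 -18 120 0 -1" --pt "0 0 0 -27 180 0 -1" --pt "0 0 0 -36 240 0 -1" --pt "0 0 0 -45 300 0 -1"

```text
clock: 1.5
position: [431.5, -50.0, 245.6]
ee_rot: [-0.023, 1.0, 0.0, 0.001]
contact_force: [1.2, 0.2, 0.1]
gripper_width: 0.2
grasp_force: 0.0
```

carry_out --pt "0 0 0 -8 60 0 -1" --pt "0 0 0 -16 120 0 -1" --pt "0 0 0 -24 180 0 -1" --pt "0 0 0 -33 235 0 -1" --pt "0 0 0 -33 235 0 -1"

```text
clock: 2.12
position: [454.1, 187.6, 245.0]
ee_rot: [-0.025, 1.0, 0.0, 0.0]
contact_force: [0.3, -0.1, 0.7]
gripper_width: -0.2
grasp_force: 0.0
```

```bash
python3 - <<'E'
from h import *
rel((*lane(110),250,92.6))
im=get_image("wrist"); cv2.imwrite("pics/w1.png",im["color"])
pts=[(*lane(x,y),38) for x in (0,289) for y in (-59,59)]+[(*lane(0,y),28) for y in (-59,59)]
print(w2p(im,pts).round(0).tolist())
E
```

```text
at [454.1 187.6 245. ] yaw 92.9 w -0.2 t 2.1
(np.float64(473.5100713057821), np.float64(207.8867626769786), 250, 92.6) turn [0.    0.    0.005] shift [-20.4  19.3  -5. ]
[[219.0, 298.0], [209.0, 159.0], [554.0, 300.0], [577.0, 161.0], [222.0, 293.0], [213.0, 158.0]]
```

View pics/w1.png

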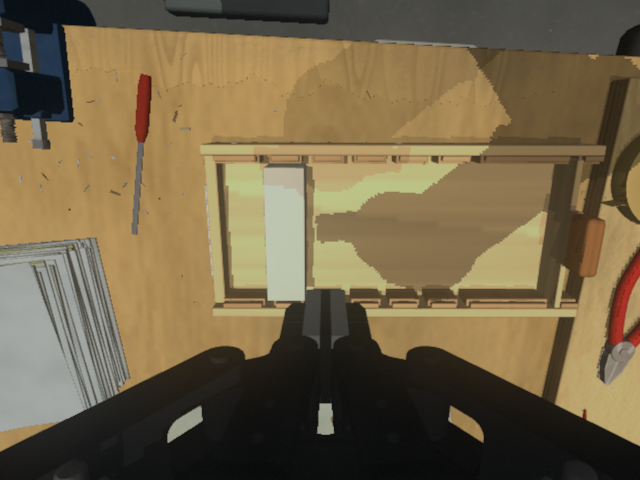

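The wrist view shows the lane rails at rows ~152 and ~308, with the lip at column ~217. The old carton spans columns 264–306, the divider panel is at columns 555–578, and its grip is at (583,245). The lane model's predicted divider pixels match.

```bash
cat >> h.py <<'E'
def tolane(p):
    d=np.array(p)[:2]-O; return np.array([d@[np.cos(A),np.sin(A)],d@[-np.sin(A),np.cos(A)]]).round(1)
def cartons(im,z,amin=2000):
    out=[]
    for c in whites(im,amin,60,140):
        r=rect(im,c,z)
        if 85<r[1][1]<135 and 22<r[1][0]<50: out.append(r); print("carton",r,"lane",tolane(r[0]))
    return out
E
python3 - <<'E'
from h import *
im=get_image("wrist"); cartons(im,46)
g=p2w(im,[(217,165),(227,300)],28); print([tolane(p) for p in g])
h=cv2.cvtColor(im["color"],cv2.COLOR_BGR2HSV); print(h[245,590],h[245,480],h[230,285])
rel((*lane(102),100,92.6),(*lane(102),28,92.6))
E
```

```text
carton (array([477.5, 156.3], dtype=float32), [31.8, 111.2], 2.4) lane [58.3 -1.6]
[array([ 1.3, 54.4]), array([  2.4, -64.4])]
[ 14 155 146] [ 19 107 133] [ 41  28 197]
at [453.4 184.6 244.9] yaw 92.7 w 0.0 t 2.2
(np.float64(473.87297521081615), np.float64(199.8949981186529), 100, 92.6) turn [-0.001 -0.001  0.002] shift [-21.3  14.4 144.9]
(np.float64(473.87297521081615), np.float64(199.8949981186529), 28, 92.6) turn [-0.001 -0.001  0.002] shift [-21.4  14.4 216.9]
```

carry_out --pt "0 0 0 -7 5 50 -1" --pt "0 0 0 -14 10 100 -1" --pt "0 0 0 -21 14 150 -1" --pt "0 0 0 -21 14 200 -1" --pt "0 0 0 -21 14 217 -1"

```text
clock: 2.85
position: [472.6, 196.4, 25.6]
ee_rot: [-0.022, 1.0, -0.002, -0.002]
contact_force: [-0.4, 0.2, -0.3]
gripper_width: -0.1
grasp_force: 0.0
```

carry_out --pt "0 0 0 0 -10 0 -1" --pt "0 0 0 0 -20 0 -1" --pt "0 0 0 0 -30 0 -1" --pt "0 0 0 0 -40 0 -1" --pt "0 0 0 0 -46 0 -1"

```text
clock: 3.48
position: [476.5, 152.7, 28.9]
ee_rot: [-0.023, 1.0, 0.0, 0.0]
contact_force: [-0.9, 0.3, 0.0]
gripper_width: 0.2
grasp_force: 0.4
```

```bash
python3 - <<'E'
from h import *
s=read_state(); print(tolane(s["position"]),s["contact_force"])
rel((*lane(46.5),28,92.6))
E
```

```text
[54.8 -0.5] [-0.88261104  0.29533029  0.01696082]
at [476.5 152.7  28.9] yaw 92.6 w 0.2 t 3.5
(np.float64(476.3906210519897), np.float64(144.45213149526825), 28, 92.6) turn [ 0.001  0.001 -0.   ] shift [ 0.5 -8.3  0.9]
```

carry_out --pt "0 0 0 0 -1 0 -1" --pt "0 0 0 0 -3 0 -1" --pt "0 0 0 0 -5 0 -1" --pt "0 0 0 0 -6 0 -1" --pt "0 0 0 0 -6 0 -1"

```text
clock: 4.1
position: [476.6, 147.4, 28.3]
ee_rot: [-0.023, 1.0, -0.0, 0.0]
contact_force: [0.7, 0.8, -0.1]
gripper_width: -0.1
grasp_force: 0.2
```

carry_out --pt "0 0 0 0 -1 0 -1" --pt "0 0 0 0 -2 0 -1" --pt "0 0 0 0 -3 0 -1" --pt "0 0 0 0 -4 0 -1" --pt "0 0 0 0 -4 0 -1"

```text
clock: 4.72
position: [476.7, 144.9, 28.6]
ee_rot: [-0.023, 1.0, 0.001, 0.001]
contact_force: [-4.3, 7.7, 2.0]
gripper_width: -0.0
grasp_force: 4.3
```

carry_out --pt "0 0 0 0 7 0 -1" --pt "0 0 0 0 8 -50 -0.5" --pt "0 0 0 0 8 -110 0.3" --pt "0 0 0 0 8 -170 0.3" --pt "0 0 0 0 8 -172 0.3"

```text
clock: 5.35
position: [478.7, 152.5, 205.4]
ee_rot: [-0.023, 1.0, 0.003, 0.005]
contact_force: [0.2, 0.5, -0.8]
gripper_width: 55.7
grasp_force: 0.0
```

```bash
python3 - <<'E'
from h import *
im=get_image("wrist"); cartons(im,46)
rel((443,-192,200,6.1)); print(read_state()["joints"].round(2))
E
```

```text
carton (array([480. , 116.8], dtype=float32), [31.8, 110.6], 2.8) lane [18.7 -2.4]
at [477.1 151.7 202.7] yaw 92.6 w 55.4 t 5.4
(443, -192, 200, 6.1) turn [0.005 0.002 1.51 ] shift [  49.7 -341.8    1.5]
[ 0.63  0.21 -0.36  0.   -1.   -2.16]
```

carry_out --pt "0 0 -0.18 4 -32 0 0.3" --pt "0 0 -0.37 8 -64 0 0.3" --pt "0 0 -0.55 12 -97 0 0.3" --pt "0 0 -0.74 16 -129 0 0.3" --pt "0 0 -0.93 20 -161 0 0.3"

```text
clock: 6.02
position: [462.3, -11.8, 198.3]
ee_rot: [-0.469, 0.883, 0.0, -0.002]
contact_force: [0.5, 0.4, 0.3]
gripper_width: 55.3
grasp_force: 0.0
```

carry_out --pt "0 0 -0.17 40 -21 0 0.3" --pt "0 0 -0.35 81 -42 0 0.3" --pt "0 0 -0.52 122 -64 0 0.3" --pt "0 0 -0.7 162 -85 0 0.3" --pt "0 0 -0.7 162 -85 0 0.3"

```text
clock: 6.65
position: [440.6, -194.1, 198.1]
ee_rot: [0.74, -0.672, -0.002, 0.001]
contact_force: [-0.3, 0.3, 0.6]
gripper_width: 55.6
grasp_force: 0.0
```

```bash
python3 - <<'E'
from h import *
im=get_image("wrist"); cv2.imwrite("pics/w2.png",im["color"])
for r in cartons(im,38,1500): rel((*r[0],150,r[2]+90),(*r[0],22,r[2]+90))
E
```

```text
carton (array([ 577.1, -211.7], dtype=float32), [32.0, 111.0], 106.4) lane [-313.9  -84.4]
at [ 440.9 -193.2  198.3] yaw -174.5 w 55.4 t 6.7
(np.float32(577.1), np.float32(-211.7), 150, 196.4) turn [ 0.004  0.002 -0.19 ] shift [  31.6 -134.    47.7]
(np.float32(577.1), np.float32(-211.7), 22, 196.4) turn [ 0.004  0.002 -0.19 ] shift [  31.7 -134.5  175.7]
```

View pics/w2.png

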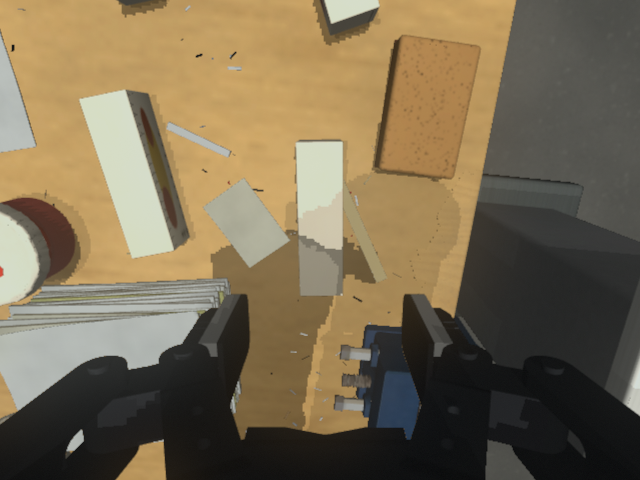

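The target carton is centred at about (320,218), partly shadowed, with corners (296,141), (342,140), (342,296) and (300,296). The fingers are open on either side, and the vise at (385,370) is clear of the grasp.

```bash
python3 - <<'E'
from h import *
im=get_image("wrist")
p=p2w(im,[(296,141),(342,140),(343,296),(300,296)],38); c=p.mean(0); d=(p[0]+p[1]-p[2]-p[3])
a=np.degrees(np.arctan2(d[1],d[0]))%180; print(c,a,np.linalg.norm(d)/2)
rel((*c[:2],60,a+90),(*c[:2],22,a+90))
E
```

```text
[ 444.38276046 -192.40896557   38.        ] 96.26580184011209 112.15863623479605
at [ 441.3 -192.4  198.7] yaw -174.4 w 55.5 t 6.8
(np.float64(444.38276046112554), np.float64(-192.4089655651677), 60, np.float64(186.2658018401121)) turn [ 0.004  0.001 -0.012] shift [  0.5  -3.6 138.6]
(np.float64(444.38276046112554), np.float64(-192.4089655651677), 22, np.float64(186.2658018401121)) turn [ 0.004  0.001 -0.012] shift [  0.5  -3.7 176.6]
```

carry_out --pt "0 0 -0.012 0 -3 55 0.3" --pt "0 0 -0.012 0 -3 110 0.3" --pt "0 0 -0.012 0 -3 160 0.3" --pt "0 0 -0.012 0 -3 176 0.3" --pt "0 0 -0.012 0 -3 176 0.3"

```text
clock: 7.38
position: [444.2, -190.7, 22.6]
ee_rot: [0.746, -0.666, -0.002, 0.002]
contact_force: [-0.7, -0.1, 0.0]
gripper_width: 55.5
grasp_force: 0.0
```

carry_out --pt "0 0 0 0 0 0 -1" --pt "0 0 0 0 0 0 -1" --pt "0 0 0 0 0 0 -1" --pt "0 0 0 0 0 0 -1" --pt "0 0 0 0 0 0 -1"

```text
clock: 8.0
position: [446.2, -191.6, 25.4]
ee_rot: [0.746, -0.666, 0.001, -0.001]
contact_force: [-1.2, 4.5, 5.6]
gripper_width: 31.5
grasp_force: 61.2
```

carry_out --pt "0 0 0 0 0 -20 -1" --pt "0 0 0 0 0 -50 -1" --pt "0 0 0 0 0 -80 -1" --pt "0 0 0 0 0 -90 -1" --pt "0 0 0 0 0 -90 -1"

```text
clock: 8.62
position: [445.3, -191.7, 114.4]
ee_rot: [0.745, -0.667, 0.0, -0.0]
contact_force: [-0.2, -0.1, -1.1]
gripper_width: 31.5
grasp_force: 60.2
```

```bash
python3 - <<'E'
from h import *
rel((*lane(75,-1),130,92.6),(*lane(75,-1),60,92.6),(*lane(75,-1),30,92.6))
im=get_image("wrist"); cv2.imwrite("pics/w3.png",im["color"])
E
```

```text
at [ 445.3 -191.7  114.4] yaw -173.6 w 31.5 t 8.6
(np.float64(476.0967464600967), np.float64(172.96815572243287), 130, 92.6) turn [-1.000e-03  1.000e-03  1.637e+00] shift [-359.   -71.2  -15.5]
(np.float64(476.0967464600967), np.float64(172.96815572243287), 60, 92.6) turn [-1.000e-03  1.000e-03  1.637e+00] shift [-359.   -71.2   54.5]
(np.float64(476.0967464600967), np.float64(172.96815572243287), 30, 92.6) turn [-1.000e-03  1.000e-03  1.637e+00] shift [-359.   -71.2   84.5]
```

carry_out --pt "0 0 0.18 -36 -7 -10 -1" --pt "0 0 0.37 -72 -14 -20 -1" --pt "0 0 0.56 -108 -21 -30 -1" --pt "0 0 0.74 -144 -28 -30 -1" --pt "0 0 0.93 -180 -36 -30 -1"

```text
clock: 9.3
position: [460.2, -7.9, 142.9]
ee_rot: [-0.366, 0.931, 0.0, -0.001]
contact_force: [0.8, 1.0, -1.6]
gripper_width: 31.4
grasp_force: 60.2
```

carry_out --pt "0 0 0.18 -34 31 0 -1" --pt "0 0 0.36 -68 61 0 -1" --pt "0 0 0.54 -102 92 0 -1" --pt "0 0 0.707 -136 123 0 -1" --pt "0 0 0.707 -136 123 0 -1"

```text
clock: 9.93
position: [475.6, 176.2, 142.5]
ee_rot: [-0.026, 1.0, -0.001, -0.001]
contact_force: [-0.2, -0.2, -1.9]
gripper_width: 31.1
grasp_force: 60.2
```

```bash
python3 - <<'E'
from h import *
rel((*lane(75,-1),60,92.6),(*lane(75,-1),34,92.6))
im=get_image("wrist"); cv2.imwrite("pics/w3.png",im["color"])
E
```

```text
at [475.6 176.2 142.5] yaw 92.9 w 31.1 t 9.9
(np.float64(476.0967464600967), np.float64(172.96815572243287), 60, 92.6) turn [-0.001 -0.002  0.006] shift [-0.5 -3.2 82.5]
(np.float64(476.0967464600967), np.float64(172.96815572243287), 34, 92.6) turn [-0.001 -0.002  0.006] shift [ -0.6  -3.2 108.5]
```

View pics/w3.png

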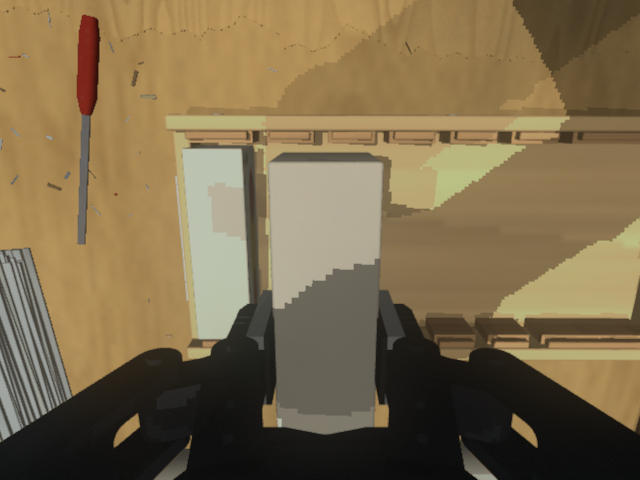

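The held carton spans columns 271–382, and its near top edge is at row 161. The old carton is at the lip, columns 185–250.

```bash
python3 - <<'E'
from h import *
im=get_image("wrist")
zt=read_state()["position"][2]-25.4+38
print([tolane(p) for p in p2w(im,[(271,162),(381,162)],zt)],"tcp",tolane(read_state()["position"]))
print("rail in near/far",[tolane(p) for p in p2w(im,[(300,130),(480,131),(450,348),(600,350)],38)])
print("rail out near/far",[tolane(p) for p in p2w(im,[(300,116),(480,116),(450,359),(600,360)],38)])
E
```

```text
[array([62.4, 57.2]), array([92.1, 57.4])] tcp [75.8  0.3]
rail in near/far [array([63.3, 63.6]), array([159.6,  63.7]), array([154.7, -66.3]), array([247.6, -67. ])]
rail out near/far [array([63.4, 70.8]), array([158.8,  71.4]), array([155.4, -73.9]), array([248.8, -74. ])]
```

```bash
sed -i 's/^O=.*A=/O=np.array([479.9,98.1]); A=/' h.py; python3 - <<'E'
from h import *
rel((*lane(75,-1),60,92.6),(*lane(75,-1),34,92.6))
E
```

```text
at [474.8 173.7 142.6] yaw 92.8 w 31.3 t 10.0
(np.float64(477.4967464600967), np.float64(173.06815572243286), 60, 92.6) turn [-0.002 -0.003  0.004] shift [-3.  -0.6 82.6]
(np.float64(477.4967464600967), np.float64(173.06815572243286), 34, 92.6) turn [-0.002 -0.003  0.004] shift [ -3.1  -0.5 108.6]
```

carry_out --pt "0 0 0.004 -3 0 40 -1" --pt "0 0 0.004 -3 0 70 -1" --pt "0 0 0.004 -3 0 90 -1" --pt "0 0 0.004 -3 0 104 -1" --pt "0 0 0.004 -3 0 107 -1"

```text
clock: 10.65
position: [478.3, 173.0, 36.4]
ee_rot: [-0.022, 1.0, -0.001, -0.001]
contact_force: [-0.4, -0.3, 0.1]
gripper_width: 31.3
grasp_force: 60.2
```

```bash
python3 - <<'E'
from h import *
s=read_state(); print(s["contact_force"])
rel((*lane(75,-1),34,92.6))
E
```

```text
[-0.37008379 -0.27234912  0.11288994]
at [478.3 173.   36.4] yaw 92.5 w 31.3 t 10.7
(np.float64(477.4967464600967), np.float64(173.06815572243286), 34, 92.6) turn [-0.001 -0.002 -0.002] shift [0.8 0.1 2.4]
```

carry_out --pt "0 0 0 0 0 2 -1" --pt "0 0 0 0 0 2 0.04" --pt "0 0 0 0 0 2 0.04" --pt "0 0 0 0 0 2 0.04" --pt "0 0 0 0 0 -10 0.04"

```text
clock: 11.28
position: [478.3, 173.7, 47.3]
ee_rot: [-0.022, 1.0, -0.001, -0.001]
contact_force: [0.6, 0.0, -0.9]
gripper_width: 44.2
grasp_force: 0.0
```

carry_out --pt "0 0 0 0 0 -30 0.04" --pt "0 0 0 0 0 -80 0.04" --pt "0 0 0 0 0 -130 0.04" --pt "0 0 0 0 0 -160 0.3" --pt "0 0 0 0 0 -160 0.3"

```text
clock: 11.9
position: [480.0, 174.8, 211.1]
ee_rot: [-0.022, 1.0, 0.002, 0.003]
contact_force: [0.1, 0.6, -0.3]
gripper_width: 55.6
grasp_force: 0.0
```

```bash
python3 - <<'E'
from h import *
im=get_image("wrist"); cartons(im,46,1000)
rel((577,-212,200,196.4))
t=get_image("top"); cartons(t,38,80)
E
```

```text
carton (array([480.1, 116.9], dtype=float32), [31.8, 110.6], 2.8) lane [18.8 -1.1]
at [478.9 174.3 209. ] yaw 92.5 w 55.6 t 11.9
(577, -212, 200, 196.4) turn [-1.000e-03  4.000e-03 -1.813e+00] shift [ -81.  -390.2    8.3]
carton (array([ 455.6, -377.7], dtype=float32), [32.2, 111.7], 113.5) lane [-474.2   45.9]
carton (array([480. , 119.7], dtype=float32), [31.8, 110.9], 1.3) lane [21.6 -1.1]
carton (array([ 576.4, -211.1], dtype=float32), [31.8, 112.1], 106.5) lane [-313.3  -82.4]
carton (array([ 591.9, -383.9], dtype=float32), [31.3, 111.9], 106.3) lane [-486.6  -90. ]
carton (array([ 828.8, -136.5], dtype=float32), [36.1, 103.0], 90.0) lane [-250.2 -337.9]
carton (array([ 923. , -117.9], dtype=float32), [48.2, 126.2], 71.6) lane [-235.9 -432.8]
```

carry_out --pt "0 0 -0.18 -8 -39 0 0.3" --pt "0 0 -0.37 -16 -78 0 0.3" --pt "0 0 -0.55 -24 -117 0 0.3" --pt "0 0 -0.74 -32 -156 0 0.3" --pt "0 0 -0.93 -41 -195 0 0.3"

```text
clock: 12.62
position: [527.6, -20.4, 205.7]
ee_rot: [-0.469, 0.883, 0.001, -0.002]
contact_force: [0.5, 0.2, -0.7]
gripper_width: 55.7
grasp_force: 0.0
```

carry_out --pt "0 0 -0.18 26 -30 0 0.3" --pt "0 0 -0.36 53 -60 0 0.3" --pt "0 0 -0.54 80 -90 0 0.3" --pt "0 0 -0.72 106 -120 0 0.3" --pt "0 0 -0.88 132 -149 0 0.3"

```text
clock: 13.25
position: [575.9, -213.3, 205.4]
ee_rot: [0.8, -0.6, -0.002, 0.001]
contact_force: [0.2, 0.5, -0.7]
gripper_width: 55.7
grasp_force: 0.0
```

```bash
python3 - <<'E'
from h import *
im=get_image("wrist")
for r in cartons(im,38,1500): rel((*r[0],25,r[2]+90))
cv2.imwrite("pics/w4.png",im["color"])
E
```

```text
(no output)
```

View pics/w4.png

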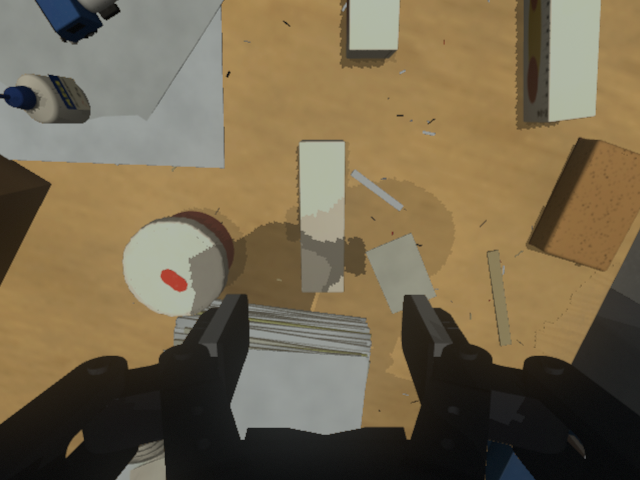

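The carton is centred at about (322,216) and is half shadowed. The jar at (178,262) is clear of the finger span.

```bash
python3 - <<'E'
from h import *
im=get_image("wrist")
p=p2w(im,[(299,141),(344,141),(344,292),(302,292)],38); c=p.mean(0); d=(p[0]+p[1]-p[2]-p[3])
a=np.degrees(np.arctan2(d[1],d[0]))%180; print(c,a,np.linalg.norm(d)/2)
rel((*c[:2],25,a+90))
for c in whites(im,2000,70,60): print(rect(im,c,38))
h=cv2.cvtColor(im["color"],cv2.COLOR_BGR2HSV); print(h[180,320],h[270,322],h[240,280],h[180,250])
E
```

```text
[ 578.97327152 -216.11025322   38.        ] 106.79741732785271 111.14087732375278
at [ 576.  -215.   204.8] yaw -164.2 w 55.5 t 13.3
(np.float64(578.9732715153302), np.float64(-216.1102532235291), 25, np.float64(196.7974173278527)) turn [ 0.004  0.001 -0.017] shift [  2.1  -3.2 179.8]
(array([559.9, -83.4], dtype=float32), [109.0, 120.6], 100.9)
(array([ 495.2, -171.9], dtype=float32), [36.2, 100.3], 130.2)
(array([ 667.8, -142.8], dtype=float32), [80.7, 87.6], 142.7)
(array([ 578.5, -212.4], dtype=float32), [32.1, 111.9], 106.4)
(array([ 459.4, -360.5], dtype=float32), [47.9, 80.8], 113.6)
(array([ 582.9, -343.7], dtype=float32), [33.2, 36.8], 106.4)
(array([ 740.7, -262.6], dtype=float32), [108.4, 157.8], 14.6)
[ 39  29 182] [ 22  46 123] [ 18 123 108] [ 18 125 161]
```

carry_out --pt "0 0 -0.01 -2 -3 55 0.3" --pt "0 0 -0.01 -2 -3 110 0.3" --pt "0 0 -0.01 -2 -3 160 0.3" --pt "0 0 -0.01 -2 -3 179 0.3" --pt "0 0 -0.01 -2 -3 179 0.3"

```text
clock: 13.98
position: [576.6, -208.6, 25.4]
ee_rot: [0.801, -0.598, -0.003, 0.002]
contact_force: [0.5, 0.6, -0.5]
gripper_width: 55.3
grasp_force: 0.0
```

carry_out --pt "0 0 0 0 0 0 -1" --pt "0 0 0 0 0 0 -1" --pt "0 0 0 0 0 0 -1" --pt "0 0 0 0 0 0 -1" --pt "0 0 0 0 0 0 -1"

```text
clock: 14.6
position: [579.6, -209.3, 29.6]
ee_rot: [0.801, -0.598, 0.001, -0.0]
contact_force: [-0.7, 1.3, 5.5]
gripper_width: 31.3
grasp_force: 63.4
```

carry_out --pt "0 0 0 0 0 -20 -1" --pt "0 0 0 0 0 -50 -1" --pt "0 0 0 0 0 -90 -1" --pt "0 0 0 0 0 -120 -1" --pt "0 0 0 0 0 -120 -1"

```text
clock: 15.22
position: [580.1, -209.6, 150.8]
ee_rot: [0.801, -0.598, 0.002, -0.001]
contact_force: [-0.1, 0.3, -0.6]
gripper_width: 31.0
grasp_force: 62.6
```

```bash
sed -i 's/whites(im,amin,60,140)/whites(im,amin,70,60)/' h.py; python3 - <<'E'
from h import *
rel((*lane(131,-1),145,92.6))
E
```

```text
at [ 580.1 -209.6  150.8] yaw -163.5 w 31.0 t 15.2
(np.float64(474.9564191248585), np.float64(229.01050763071288), 145, 92.6) turn [-0.006  0.003  1.814] shift [-450.5  -24.     4.9]
```

carry_out --pt "0 0 0.18 -45 -2 0 -1" --pt "0 0 0.37 -90 -5 0 -1" --pt "0 0 0.56 -135 -7 0 -1" --pt "0 0 0.74 -180 -10 0 -1" --pt "0 0 0.93 -225 -12 0 -1"

```text
clock: 15.85
position: [524.9, 10.6, 146.6]
ee_rot: [-0.447, 0.895, 0.0, -0.001]
contact_force: [0.3, 1.0, -0.2]
gripper_width: 30.9
grasp_force: 65.4
```

carry_out --pt "0 0 0.18 -29 35 0 -1" --pt "0 0 0.36 -58 70 0 -1" --pt "0 0 0.54 -87 104 0 -1" --pt "0 0 0.72 -116 139 0 -1" --pt "0 0 0.884 -144 173 0 -1"

```text
clock: 16.48
position: [471.8, 229.0, 146.6]
ee_rot: [-0.021, 1.0, -0.001, -0.001]
contact_force: [0.4, -0.6, -0.1]
gripper_width: 30.6
grasp_force: 65.4
```

carry_out --pt "0 0 0 0 0 0 -1" --pt "0 0 0 0 0 0 -1"

```text
clock: 16.73
position: [472.4, 227.6, 147.0]
ee_rot: [-0.025, 1.0, -0.001, -0.001]
contact_force: [-0.3, 0.2, -1.0]
gripper_width: 31.0
grasp_force: 65.4
```

```bash
cat >> h.py <<'E'
def held(dz):  # near end of the carton in the gripper: row of its top edge along the centre column
    im=get_image("wrist"); s=read_state()
    h=cv2.cvtColor(im["color"],cv2.COLOR_BGR2HSV)
    m=(h[...,1]<70)&(h[...,2]>60)
    rows=[]
    for u in range(305,345,5):
        col=m[:,u]; v=290
        while col[v] and v>0: v-=1
        rows.append(v)
    print("rows",rows); zt=s["position"][2]-dz+38
    print("near end",[tolane(p) for p in p2w(im,[(u,v+1) for u,v in ((310,np.median(rows)),(340,np.median(rows)))],zt)],"tcp",tolane(s["position"]))
    return im
E
python3 - <<'E'
from h import *
im=held(29.6); cv2.imwrite("pics/w5.png",im["color"])
rel((*lane(131,-1),60,92.6),(*lane(131,-1),38,92.6))
E
```

```text
rows [150, 150, 150, 150, 150, 150, 150, 150]
near end [array([125.8,  61.5]), array([134.1,  61.5])] tcp [129.3   1.4]
at [472.7 227.2 147.3] yaw 92.8 w 30.5 t 16.8
(np.float64(474.9564191248585), np.float64(229.01050763071288), 60, 92.6) turn [-0.001 -0.002  0.003] shift [-2.6  1.8 87.2]
(np.float64(474.9564191248585), np.float64(229.01050763071288), 38, 92.6) turn [-0.001 -0.002  0.003] shift [ -2.6   1.8 109.2]
```

View pics/w5.png

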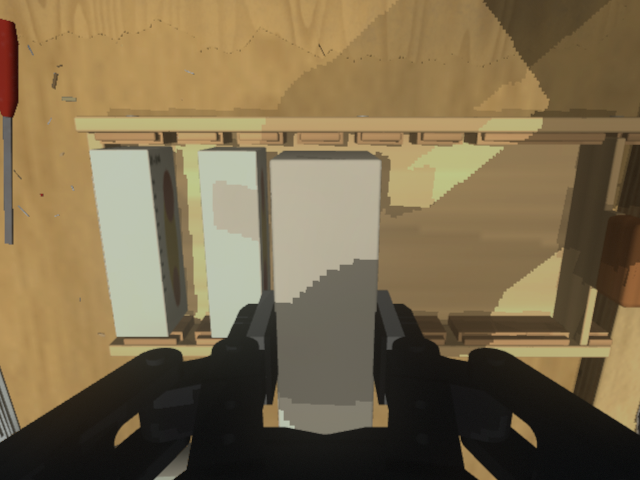

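The old carton is at columns 95–180 and the first new carton at 202–268, both square to the lane. The held carton spans columns 272–380, with its top near edge at row 161, so it is about 1 mm off the TCP.

carry_out --pt "0 0 0.003 -2.6 2 40 -1" --pt "0 0 0.003 -2.6 2 70 -1" --pt "0 0 0.003 -2.6 2 90 -1" --pt "0 0 0.003 -2.6 2 104 -1" --pt "0 0 0.003 -2.6 2 107 -1"

```text
clock: 17.4
position: [475.6, 229.4, 40.5]
ee_rot: [-0.022, 1.0, -0.001, -0.001]
contact_force: [0.1, -0.5, -0.3]
gripper_width: 31.1
grasp_force: 65.4
```

carry_out --pt "0 0 0 0 0 0 -1" --pt "0 0 0 0 0 1 -1"

```text
clock: 17.65
position: [476.2, 230.8, 41.2]
ee_rot: [-0.023, 1.0, 0.001, 0.001]
contact_force: [-0.8, -0.2, -1.0]
gripper_width: 31.2
grasp_force: 65.4
```

carry_out --pt "0 0 0 0 0 2.5 -1" --pt "0 0 0 0 0 2.5 0.04" --pt "0 0 0 0 0 2.5 0.04" --pt "0 0 0 0 0 2.5 0.04" --pt "0 0 0 0 0 -10 0.04"

```text
clock: 18.27
position: [475.2, 229.9, 50.0]
ee_rot: [-0.023, 1.0, -0.001, -0.001]
contact_force: [0.7, -1.1, -0.1]
gripper_width: 44.1
grasp_force: 0.0
```

carry_out --pt "0 0 0 0 0 -45 0.04" --pt "0 0 0 0 10 -60 0.04" --pt "0 0 0 0 41 -60 -1" --pt "0 0 0 0 41 -60 -1" --pt "0 0 0 0 41 -60 -1"

```text
clock: 18.9
position: [473.6, 271.0, 110.6]
ee_rot: [-0.023, 1.0, -0.0, -0.0]
contact_force: [-0.4, -0.2, -0.4]
gripper_width: 0.1
grasp_force: 0.0
```

```bash
python3 - <<'E'
from h import *
im=get_image("wrist"); cv2.imwrite("pics/w6.png",im["color"]); cartons(im,46,1000)
rel((*lane(172,0),28,92.6),(*lane(112,0),28,92.6))
E
```

```text
carton (array([476.1, 182. ], dtype=float32), [44.6, 112.3], 2.4) lane [84. -0.]
carton (array([479.6, 138.7], dtype=float32), [47.6, 120.3], 170.8) lane [40.6 -1.5]
carton (array([471.2, 233.5], dtype=float32), [36.1, 108.9], 2.5) lane [135.7   2.5]
at [473.6 270.8 110.4] yaw 92.6 w -0.2 t 18.9
(np.float64(472.09756604176835), np.float64(269.92293800400296), 28, 92.6) turn [-0. -0. -0.] shift [ 1.5 -0.8 82.4]
(np.float64(474.81934532952357), np.float64(209.98470381656006), 28, 92.6) turn [-0. -0. -0.] shift [  1.5 -60.8  82.4]
```

carry_out --pt "0 0 0 1.5 0 40 -1" --pt "0 0 0 1.5 0 75 -1" --pt "0 0 0 1.5 0 82 -1" --pt "0 0 0 1.5 0 82 -1"

```text
clock: 19.45
position: [472.7, 271.1, 28.6]
ee_rot: [-0.023, 1.0, -0.0, 0.0]
contact_force: [-0.4, -0.2, 0.4]
gripper_width: 0.1
grasp_force: 0.0
```

carry_out --pt "0 0 0 0 -10 0 -1" --pt "0 0 0 0 -20 0 -1" --pt "0 0 0 0 -30 0 -1" --pt "0 0 0 0 -40 0 -1" --pt "0 0 0 0 -50 0 -1"

```text
clock: 20.08
position: [475.1, 221.1, 28.7]
ee_rot: [-0.023, 1.0, 0.0, 0.001]
contact_force: [-0.1, 2.2, 2.6]
gripper_width: -0.2
grasp_force: 1.0
```

carry_out --pt "0 0 0 0 -2 0 -1" --pt "0 0 0 0 -4 0 -1" --pt "0 0 0 0 -6 0 -1" --pt "0 0 0 0 -7 0 -1" --pt "0 0 0 0 -7 0 -1"

```text
clock: 20.7
position: [475.0, 214.4, 28.3]
ee_rot: [-0.023, 1.0, -0.0, 0.0]
contact_force: [0.9, 2.1, 1.2]
gripper_width: -0.6
grasp_force: 0.8
```

```bash
python3 - <<'E'
from h import *
s=read_state(); print(tolane(s["position"]),s["contact_force"].round(1))
E
```

```text
[116.4  -0.4] [0.9 2.1 1.2]
```

Target TCP ≈ 111; keep going in small steps until the force rises.

carry_out --pt "0 0 0 0 -2 0 -1" --pt "0 0 0 0 -3 0 -1" --pt "0 0 0 0 -4 0 -1" --pt "0 0 0 0 -5 0 -1" --pt "0 0 0 0 -5 0 -1"

```text
clock: 21.32
position: [475.1, 209.9, 28.3]
ee_rot: [-0.023, 1.0, 0.0, 0.0]
contact_force: [-1.1, 4.6, 0.6]
gripper_width: 0.2
grasp_force: 2.3
```

carry_out --pt "0 0 0 0 -1 0 -1" --pt "0 0 0 0 -2 0 -1" --pt "0 0 0 0 -2.5 0 -1" --pt "0 0 0 0 -2.5 0 -1"

```text
clock: 21.82
position: [475.2, 209.6, 28.6]
ee_rot: [-0.023, 1.0, 0.002, 0.001]
contact_force: [-6.8, 13.3, 1.1]
gripper_width: -0.1
grasp_force: 6.7
```

carry_out --pt "0 0 0 0 8 0 -1" --pt "0 0 0 0 8 -50 -1" --pt "0 0 0 0 8 -110 0.3" --pt "0 0 0 0 8 -170 0.3" --pt "0 0 0 0 8 -180 0.3"

```text
clock: 22.45
position: [476.4, 215.3, 212.7]
ee_rot: [-0.023, 1.0, 0.002, 0.003]
contact_force: [-0.8, -0.5, 0.3]
gripper_width: 54.2
grasp_force: 0.0
```

carry_out --pt "0 0 -0.13 3 -40 0 0.3" --pt "0 0 -0.26 6 -79 0 0.3" --pt "0 0 -0.39 9 -118 0 0.3" --pt "0 0 -0.52 12 -158 0 0.3" --pt "0 0 -0.645 15 -198 0 0.3"

```text
clock: 23.08
position: [467.6, 14.4, 207.0]
ee_rot: [-0.34, 0.94, -0.0, -0.002]
contact_force: [-0.1, 0.2, -0.6]
gripper_width: 55.6
grasp_force: 0.0
```

carry_out --pt "0 0 -0.13 26 -30 0 0.3" --pt "0 0 -0.26 52 -60 0 0.3" --pt "0 0 -0.39 79 -90 0 0.3" --pt "0 0 -0.52 105 -119 0 0.3" --pt "0 0 -0.645 131 -149 0 0.3"

```text
clock: 23.7
position: [461.4, -183.4, 207.0]
ee_rot: [-0.621, 0.784, 0.001, -0.001]
contact_force: [0.1, -0.2, 0.4]
gripper_width: 55.4
grasp_force: 0.0
```

carry_out --pt "0 0 -0.13 40 -8 0 0.3" --pt "0 0 -0.26 80 -16 0 0.3" --pt "0 0 -0.39 120 -24 0 0.3" --pt "0 0 -0.52 160 -32 0 0.3" --pt "0 0 -0.645 194 -40 0 0.3"

```text
clock: 24.32
position: [455.0, -381.2, 206.5]
ee_rot: [0.837, -0.547, -0.002, 0.0]
contact_force: [0.1, 0.1, -0.1]
gripper_width: 55.8
grasp_force: 0.0
```

carry_out --pt "0 0 0 0 0 0 0.3" --pt "0 0 0 0 0 0 0.3"

```text
clock: 24.58
position: [455.6, -379.4, 207.0]
ee_rot: [0.836, -0.549, -0.002, 0.0]
contact_force: [0.2, -0.4, -0.3]
gripper_width: 55.6
grasp_force: 0.0
```

```bash
python3 - <<'E'
from h import *
im=get_image("wrist"); cv2.imwrite("pics/w7.png",im["color"])
for r in cartons(im,38,1500): rel((*r[0],25,r[2]+90))
cartons(get_image("top"),38,80)
E
```

```text
carton (array([ 457.5, -379.2], dtype=float32), [32.1, 111.7], 113.4) lane [-475.8   44. ]
carton (array([ 587.8, -386. ], dtype=float32), [43.3, 111.3], 106.8) lane [-488.5  -85.8]
at [ 456.  -379.1  207.5] yaw -156.5 w 55.6 t 24.6
(np.float32(457.5), np.float32(-379.2), 25, 203.4) turn [0.001 0.002 0.001] shift [  1.   -1.6 182.5]
at [ 456.  -379.1  207.5] yaw -156.5 w 55.6 t 24.6
(np.float32(587.8), np.float32(-386.0), 25, 196.8) turn [0.001 0.002 0.116] shift [  59.1 -118.5  182.2]
carton (array([896.6, 182. ], dtype=float32), [26.1, 86.9], 1.5) lane [  64.9 -420.1]
```

carry_out --pt "0 0 0 1 -1.5 55 0.3" --pt "0 0 0 1 -1.5 110 0.3" --pt "0 0 0 1 -1.5 160 0.3" --pt "0 0 0 1 -1.5 182 0.3" --pt "0 0 0 1 -1.5 182 0.3"

```text
clock: 25.3
position: [457.4, -378.8, 24.6]
ee_rot: [0.836, -0.548, -0.002, 0.0]
contact_force: [0.2, -0.8, -0.5]
gripper_width: 55.9
grasp_force: 0.0
```

carry_out --pt "0 0 0 0 0 0 -1" --pt "0 0 0 0 0 0 -1" --pt "0 0 0 0 0 0 -1" --pt "0 0 0 0 0 0 -1" --pt "0 0 0 0 0 0 -1"

```text
clock: 25.92
position: [459.6, -380.6, 28.3]
ee_rot: [0.836, -0.548, 0.002, -0.0]
contact_force: [0.3, 2.7, 6.1]
gripper_width: 30.7
grasp_force: 62.8
```

carry_out --pt "0 0 0 0 0 -20 -1" --pt "0 0 0 0 0 -50 -1" --pt "0 0 0 0 0 -90 -1" --pt "0 0 0 0 0 -120 -1" --pt "0 0 0 0 0 -120 -1"

```text
clock: 26.55
position: [459.7, -381.0, 149.4]
ee_rot: [0.836, -0.548, 0.003, -0.0]
contact_force: [-0.2, 0.6, -1.3]
gripper_width: 31.3
grasp_force: 61.9
```

```bash
python3 - <<'E'
from h import *
rel((*lane(139,-1),145,92.6))
E
```

```text
at [ 459.7 -381.   149.4] yaw -156.5 w 31.3 t 26.6
(np.float64(474.5935152198245), np.float64(237.0022721890386), 145, 92.6) turn [-8.000e-03  1.000e-03  1.935e+00] shift [-560.8 -260.     2.6]
```

carry_out --pt "0 0 0.13 -37 -17 0 -1" --pt "0 0 0.26 -75 -35 0 -1" --pt "0 0 0.39 -112 -52 0 -1" --pt "0 0 0.52 -150 -70 0 -1" --pt "0 0 0.645 -187 -87 0 -1"

```text
clock: 27.18
position: [462.6, -172.6, 145.2]
ee_rot: [-0.617, 0.787, 0.001, -0.001]
contact_force: [0.3, -0.2, -0.3]
gripper_width: 31.3
grasp_force: 61.9
```

carry_out --pt "0 0 0.13 -40 9 0 -1" --pt "0 0 0.26 -80 17 0 -1" --pt "0 0 0.39 -121 26 0 -1" --pt "0 0 0.52 -161 34 0 -1" --pt "0 0 0.645 -201 43 0 -1"

```text
clock: 27.8
position: [467.7, 32.5, 145.3]
ee_rot: [-0.336, 0.942, 0.0, -0.001]
contact_force: [0.2, -0.8, -1.0]
gripper_width: 31.2
grasp_force: 61.9
```

carry_out --pt "0 0 0.13 -27 31 0 -1" --pt "0 0 0.26 -54 62 0 -1" --pt "0 0 0.39 -81 93 0 -1" --pt "0 0 0.52 -108 124 0 -1" --pt "0 0 0.645 -135 156 0 -1"

```text
clock: 28.42
position: [472.5, 238.4, 145.1]
ee_rot: [-0.021, 1.0, -0.001, -0.001]
contact_force: [1.4, 0.4, -0.5]
gripper_width: 30.8
grasp_force: 61.9
```

carry_out --pt "0 0 0 0 0 0 -1" --pt "0 0 0 0 0 0 -1"

```text
clock: 28.68
position: [472.5, 237.0, 145.2]
ee_rot: [-0.023, 1.0, -0.001, -0.001]
contact_force: [-0.1, -0.3, -0.4]
gripper_width: 31.2
grasp_force: 61.9
```

```bash
python3 - <<'E'
from h import *
im=held(28.5); cv2.imwrite("pics/w8.png",im["color"])
rel((*lane(139,-1),60,92.6),(*lane(139,-1),37,92.6))
E
```

```text
rows [164, 164, 164, 164, 164, 164, 164, 164]
near end [array([135.4,  57.2]), array([143.7,  57.3])] tcp [138.7   0.9]
at [472.7 236.6 145.4] yaw 92.6 w 31.1 t 28.7
(np.float64(474.5935152198245), np.float64(237.0022721890386), 60, 92.6) turn [-0.001 -0.002  0.   ] shift [-2.1  0.4 85.4]
(np.float64(474.5935152198245), np.float64(237.0022721890386), 37, 92.6) turn [-0.001 -0.002  0.   ] shift [ -2.1   0.4 108.4]
```

View pics/w8.png

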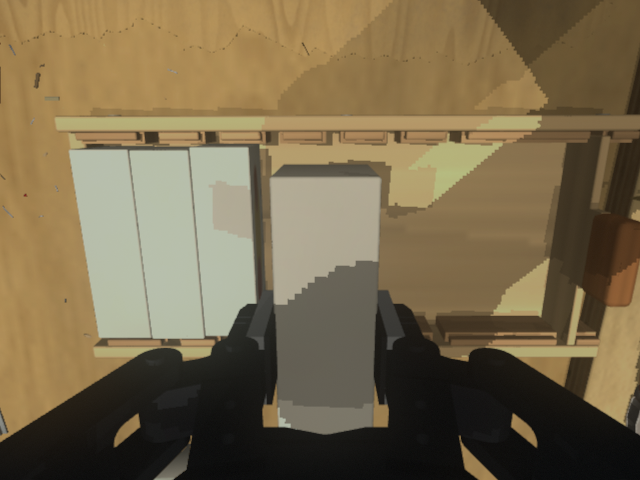

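The three cartons in the lane are closed up (columns 72–255). The held carton's top near edge is at row 177, so it sits about 3 mm towards the far rail, and I will shift it +1.7 mm.

carry_out --pt "0 0 0 1.7 0.5 40 -1" --pt "0 0 0 1.7 0.5 70 -1" --pt "0 0 0 1.7 0.5 90 -1" --pt "0 0 0 1.7 0.5 104 -1" --pt "0 0 0 1.7 0.5 107 -1"

```text
clock: 29.35
position: [471.4, 237.2, 38.6]
ee_rot: [-0.022, 1.0, -0.001, -0.001]
contact_force: [-0.3, 0.1, -0.6]
gripper_width: 31.1
grasp_force: 61.9
```

carry_out --pt "0 0 0 0 0 0 -1" --pt "0 0 0 0 0 1 -1"

```text
clock: 29.6
position: [472.2, 238.5, 39.2]
ee_rot: [-0.023, 1.0, 0.001, 0.001]
contact_force: [0.5, 0.9, -1.5]
gripper_width: 31.1
grasp_force: 61.9
```

```bash
python3 - <<'E'
from h import *
s=read_state(); print(tolane(s["position"]),s["position"][2],s["contact_force"].round(1))
E
```

```text
[140.6   1.3] 39.19095700272098 [ 0.5  0.9 -1.5]
```

carry_out --pt "0 0 0 1 0 2 -1" --pt "0 0 0 1 0 2 0.04" --pt "0 0 0 1 0 2 0.04" --pt "0 0 0 1 0 2 0.04" --pt "0 0 0 1 0 -10 0.04"

```text
clock: 30.22
position: [470.1, 237.6, 48.0]
ee_rot: [-0.023, 1.0, -0.001, -0.001]
contact_force: [-0.1, -0.8, -0.5]
gripper_width: 44.5
grasp_force: 0.0
```

carry_out --pt "0 0 0 0 0 -30 0.04" --pt "0 0 0 0 0 -80 0.04" --pt "0 0 0 0 0 -130 0.04" --pt "0 0 0 0 0 -160 0.3" --pt "0 0 0 0 0 -160 0.3"

```text
clock: 30.85
position: [471.8, 239.0, 212.2]
ee_rot: [-0.023, 1.0, 0.002, 0.003]
contact_force: [-0.3, -0.3, -1.2]
gripper_width: 55.8
grasp_force: 0.0
```

carry_out --pt "0 0 -0.12 -6 -42 0 0.3" --pt "0 0 -0.24 -12 -84 0 0.3" --pt "0 0 -0.36 -18 -125 0 0.3" --pt "0 0 -0.48 -24 -167 0 0.3" --pt "0 0 -0.603 -31 -209 0 0.3"

```text
clock: 31.48
position: [510.5, 29.2, 207.6]
ee_rot: [-0.321, 0.947, 0.0, -0.001]
contact_force: [0.9, -0.2, 0.1]
gripper_width: 55.5
grasp_force: 0.0
```

carry_out --pt "0 0 -0.12 19 -38 0 0.3" --pt "0 0 -0.24 37 -76 0 0.3" --pt "0 0 -0.36 56 -114 0 0.3" --pt "0 0 -0.48 75 -151 0 0.3" --pt "0 0 -0.603 93 -189 0 0.3"

```text
clock: 32.1
position: [550.6, -177.4, 207.4]
ee_rot: [-0.587, 0.809, 0.001, -0.001]
contact_force: [0.3, 0.7, -0.5]
gripper_width: 55.8
grasp_force: 0.0
```

carry_out --pt "0 0 -0.12 37 -21 0 0.3" --pt "0 0 -0.24 74 -41 0 0.3" --pt "0 0 -0.36 110 -62 0 0.3" --pt "0 0 -0.48 147 -82 0 0.3" --pt "0 0 -0.603 184 -103 0 0.3"

```text
clock: 32.72
position: [590.8, -384.1, 207.0]
ee_rot: [0.801, -0.598, -0.001, 0.0]
contact_force: [0.5, 0.8, 0.4]
gripper_width: 55.6
grasp_force: 0.0
```

carry_out --pt "0 0 0 0 0 0 0.3" --pt "0 0 0 0 0 0 0.3"

```text
clock: 32.98
position: [590.6, -382.6, 207.1]
ee_rot: [0.8, -0.6, -0.001, 0.0]
contact_force: [0.3, -0.0, 0.0]
gripper_width: 55.5
grasp_force: 0.0
```

```bash
python3 - <<'E'
from h import *
im=get_image("wrist"); cv2.imwrite("pics/w9.png",im["color"])
for r in cartons(im,38,1500): rel((*r[0],25,r[2]+90))
E
```

```text
carton (array([ 344.7, -349.8], dtype=float32), [39.2, 124.7], 117.7) lane [-441.3  155.4]
carton (array([ 594.7, -385. ], dtype=float32), [33.2, 111.2], 106.5) lane [-487.8  -92.8]
at [ 590.9 -382.2  207.7] yaw -163.7 w 55.4 t 33.0
(np.float32(344.7), np.float32(-349.8), 25, 207.7) turn [ 0.001  0.001 -0.2  ] shift [-99.8 227.1 183.1]
at [ 590.9 -382.2  207.7] yaw -163.7 w 55.4 t 33.0
(np.float32(594.7), np.float32(-385.0), 25, 196.5) turn [ 0.001  0.001 -0.004] shift [  4.   -3.1 182.7]
```

carry_out --pt "0 0 0 4 -2.5 55 0.3" --pt "0 0 0 4 -2.5 110 0.3" --pt "0 0 0 4 -2.5 160 0.3" --pt "0 0 0 4 -2.5 182 0.3" --pt "0 0 0 4 -2.5 182 0.3"

```text
clock: 33.65
position: [593.7, -384.4, 24.3]
ee_rot: [0.8, -0.6, -0.002, 0.001]
contact_force: [-0.0, -0.3, 0.1]
gripper_width: 55.6
grasp_force: 0.0
```

carry_out --pt "0 0 0 0 0 0 -1" --pt "0 0 0 0 0 0 -1" --pt "0 0 0 0 0 0 -1" --pt "0 0 0 0 0 0 -1" --pt "0 0 0 0 0 0 -1"

```text
clock: 34.28
position: [596.2, -386.5, 28.8]
ee_rot: [0.8, -0.6, 0.002, -0.0]
contact_force: [0.6, 2.6, 6.6]
gripper_width: 31.1
grasp_force: 63.8
```

carry_out --pt "0 0 0 0 0 -20 -1" --pt "0 0 0 0 0 -50 -1" --pt "0 0 0 0 0 -90 -1" --pt "0 0 0 0 0 -120 -1" --pt "0 0 0 0 0 -120 -1"

```text
clock: 34.9
position: [596.2, -387.3, 150.9]
ee_rot: [0.8, -0.6, 0.004, -0.001]
contact_force: [0.7, -0.1, -1.2]
gripper_width: 31.2
grasp_force: 63.0
```

```bash
python3 - <<'E'
from h import *
rel((*lane(195,0),145,92.6))
E
```

```text
at [ 596.2 -387.3  150.9] yaw -163.7 w 31.2 t 34.9
(np.float64(471.05421731479555), np.float64(292.8992611091894), 145, 92.6) turn [-0.009  0.002  1.809] shift [-688.   -70.4    2.8]
```

carry_out --pt "0 0 0.12 -46 -5 0 -1" --pt "0 0 0.24 -92 -9 0 -1" --pt "0 0 0.36 -138 -14 0 -1" --pt "0 0 0.48 -183 -19 0 -1" --pt "0 0 0.603 -229 -24 0 -1"

```text
clock: 35.52
position: [552.5, -158.4, 145.5]
ee_rot: [-0.584, 0.812, 0.001, -0.001]
contact_force: [0.1, -0.4, -1.0]
gripper_width: 31.3
grasp_force: 63.0
```

carry_out --pt "0 0 0.12 -40 22 0 -1" --pt "0 0 0.24 -81 44 0 -1" --pt "0 0 0.36 -121 66 0 -1" --pt "0 0 0.48 -162 89 0 -1" --pt "0 0 0.603 -202 111 0 -1"

```text
clock: 36.15
position: [510.5, 68.0, 145.7]
ee_rot: [-0.317, 0.949, 0.0, -0.001]
contact_force: [0.8, 0.7, -1.5]
gripper_width: 31.2
grasp_force: 63.0
```

carry_out --pt "0 0 0.12 -21 41 0 -1" --pt "0 0 0.24 -42 82 0 -1" --pt "0 0 0.36 -62 123 0 -1" --pt "0 0 0.48 -83 165 0 -1" --pt "0 0 0.603 -104 206 0 -1"

```text
clock: 36.78
position: [469.1, 294.7, 145.6]
ee_rot: [-0.021, 1.0, -0.001, -0.001]
contact_force: [0.5, 0.2, -1.2]
gripper_width: 31.1
grasp_force: 63.0
```

carry_out --pt "0 0 0 0 0 0 -1" --pt "0 0 0 0 0 0 -1"

```text
clock: 37.02
position: [469.4, 293.1, 145.5]
ee_rot: [-0.023, 1.0, -0.001, -0.001]
contact_force: [0.0, 0.1, -1.2]
gripper_width: 31.3
grasp_force: 62.9
```

```bash
python3 - <<'E'
from h import *
im=held(29); cv2.imwrite("pics/w10.png",im["color"])
rel((*lane(195,0),60,92.6),(*lane(195,0),37,92.6))
E
```

```text
rows [163, 163, 163, 163, 163, 163, 163, 163]
near end [array([191.6,  58. ]), array([200.,  58.])] tcp [194.9   1.4]
at [469.7 292.7 145.7] yaw 92.6 w 31.1 t 37.1
(np.float64(471.05421731479555), np.float64(292.8992611091894), 60, 92.6) turn [-0.001 -0.002 -0.   ] shift [-1.5  0.2 85.7]
(np.float64(471.05421731479555), np.float64(292.8992611091894), 37, 92.6) turn [-0.001 -0.002 -0.   ] shift [ -1.6   0.2 108.7]
```

View pics/w10.png

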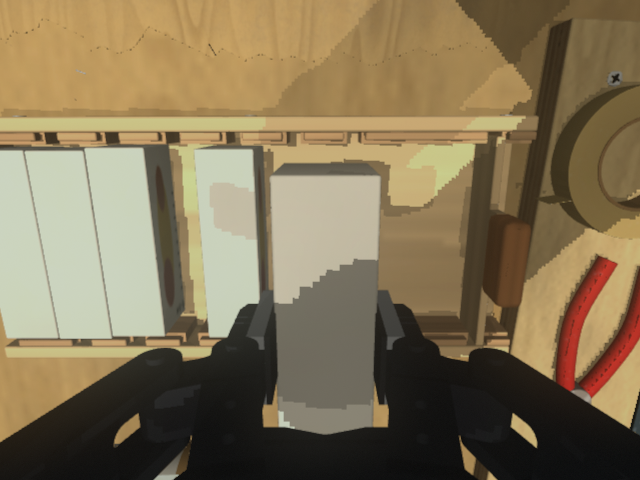

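Three cartons are closed up at the lip, the fourth is at columns 196–263, and the held one has its near top edge at row 176. I'll set it down about 5 mm further back to give the front finger room.

carry_out --pt "0 0 0 0.8 5 40 -1" --pt "0 0 0 0.8 5 70 -1" --pt "0 0 0 0.8 5 90 -1" --pt "0 0 0 0.8 5 104 -1" --pt "0 0 0 0.8 5 107 -1"

```text
clock: 37.7
position: [469.0, 297.8, 38.6]
ee_rot: [-0.022, 1.0, -0.001, -0.001]
contact_force: [0.0, -0.3, -0.8]
gripper_width: 31.0
grasp_force: 63.0
```

carry_out --pt "0 0 0 0 0 0 -1" --pt "0 0 0 0 0 1 -1"

```text
clock: 37.95
position: [469.6, 299.3, 39.2]
ee_rot: [-0.023, 1.0, 0.001, 0.001]
contact_force: [-0.0, -0.4, -0.8]
gripper_width: 30.9
grasp_force: 63.0
```

```bash
python3 - <<'E'
from h import *
s=read_state(); print(tolane(s["position"]),s["position"][2],s["contact_force"].round(1))
E
```

```text
[201.5   1.2] 39.23366724963233 [-0.  -0.4 -0.8]
```

carry_out --pt "0 0 0 1 0 2 -1" --pt "0 0 0 1 0 2 0.04" --pt "0 0 0 1 0 2 0.04" --pt "0 0 0 1 0 2 0.04" --pt "0 0 0 1 0 -10 0.04"

```text
clock: 38.58
position: [467.6, 298.3, 48.0]
ee_rot: [-0.023, 1.0, -0.001, -0.001]
contact_force: [0.8, 0.0, 0.7]
gripper_width: 44.6
grasp_force: 0.0
```

carry_out --pt "0 0 0 0 0 -45 0.04" --pt "0 0 0 0 10 -60 0.04" --pt "0 0 0 0 40 -60 -1" --pt "0 0 0 0 40 -60 -1" --pt "0 0 0 0 40 -60 -1"

```text
clock: 39.2
position: [466.0, 338.4, 108.5]
ee_rot: [-0.023, 1.0, -0.0, -0.0]
contact_force: [0.0, 0.6, 0.5]
gripper_width: 0.1
grasp_force: 0.0
```

```bash
python3 - <<'E'
from h import *
im=get_image("wrist"); cv2.imwrite("pics/w11.png",im["color"])
rel((*lane(241,0),28,92.6)); print(tolane(read_state()["position"]))
E
```

```text
at [466.  338.1 108.4] yaw 92.6 w 0.0 t 39.2
(np.float64(468.96751986084985), np.float64(338.85190731956226), 28, 92.6) turn [-0.    -0.001  0.   ] shift [-3.   0.6 80.4]
[240.4   3. ]
```

View pics/w11.png

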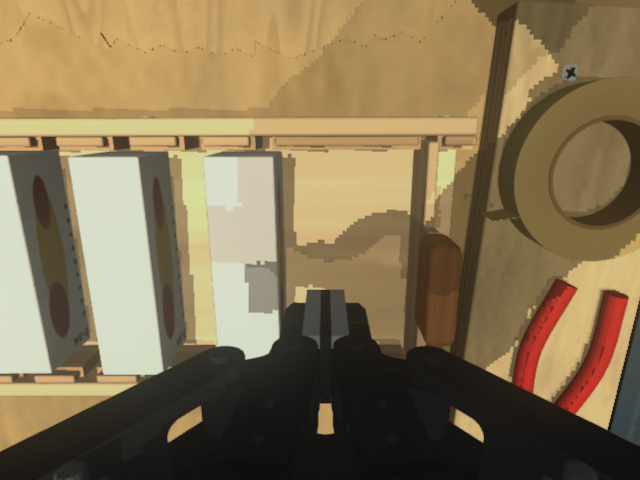

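The fourth and fifth new cartons stand with gaps (columns 72–185 and 205–283). The shut fingers are at (325,310), behind the last carton and clear of the divider grip at column 438.

carry_out --pt "0 0 0 -3 -2 40 -1" --pt "0 0 0 -3 -2 73 -1" --pt "0 0 0 -3 -2 80 -1" --pt "0 0 0 -3 -2 80 -1"

```text
clock: 39.75
position: [469.7, 336.7, 28.5]
ee_rot: [-0.023, 1.0, -0.0, 0.0]
contact_force: [0.5, -0.1, -0.1]
gripper_width: -0.2
grasp_force: 0.0
```

carry_out --pt "0 0 0 0 -10 0 -1" --pt "0 0 0 0 -20 0 -1" --pt "0 0 0 0 -30 0 -1" --pt "0 0 0 0 -40 0 -1" --pt "0 0 0 0 -48 0 -1"

```text
clock: 40.38
position: [471.9, 288.6, 28.7]
ee_rot: [-0.023, 1.0, 0.0, 0.0]
contact_force: [-0.9, 1.3, 0.3]
gripper_width: -0.0
grasp_force: 0.9
```

carry_out --pt "0 0 0 0 -2 0 -1" --pt "0 0 0 0 -4 0 -1" --pt "0 0 0 0 -6 0 -1" --pt "0 0 0 0 -8 0 -1" --pt "0 0 0 0 -8 0 -1"

```text
clock: 41.0
position: [471.8, 280.8, 28.2]
ee_rot: [-0.023, 1.0, -0.0, -0.0]
contact_force: [1.3, 0.6, 1.2]
gripper_width: -0.1
grasp_force: 0.6
```

```bash
python3 - <<'E'
from h import *
s=read_state(); print(tolane(s["position"]),s["position"][2],s["contact_force"].round(1))
E
```

```text
[182.8  -0.2] 28.189808052435392 [1.3 0.6 1.2]
```

carry_out --pt "0 0 0 0 -2 0 -1" --pt "0 0 0 0 -3 0 -1" --pt "0 0 0 0 -4 0 -1" --pt "0 0 0 0 -5 0 -1" --pt "0 0 0 0 -5 0 -1"

```text
clock: 41.62
position: [472.0, 275.7, 28.2]
ee_rot: [-0.023, 1.0, -0.0, -0.0]
contact_force: [0.3, 0.8, 0.1]
gripper_width: -0.1
grasp_force: 0.4
```

carry_out --pt "0 0 0 0 -1 0 -1" --pt "0 0 0 0 -2 0 -1" --pt "0 0 0 0 -3 0 -1" --pt "0 0 0 0 -3 0 -1"

```text
clock: 42.12
position: [472.3, 274.3, 28.4]
ee_rot: [-0.023, 1.0, 0.001, 0.001]
contact_force: [-2.7, 5.0, -0.6]
gripper_width: -0.4
grasp_force: 2.8
```

carry_out --pt "0 0 0 0 -1 0 -1" --pt "0 0 0 0 -2 0 -1" --pt "0 0 0 0 -2 0 -1" --pt "0 0 0 0 -2 0 -1"

```text
clock: 42.62
position: [473.1, 274.4, 28.8]
ee_rot: [-0.023, 1.0, 0.003, 0.002]
contact_force: [-3.8, 10.3, -0.5]
gripper_width: -0.1
grasp_force: 5.4
```

carry_out --pt "0 0 0 0 8 0 -1" --pt "0 0 0 0 12 -30 -1" --pt "0 0 0 0 50 -80 -0.5" --pt "0 0 0 0 90 -120 0.0" --pt "0 0 0 0 114 -150 0.0"

```text
clock: 43.25
position: [467.2, 386.0, 180.3]
ee_rot: [-0.023, 1.0, 0.0, 0.0]
contact_force: [-0.1, 0.2, -0.5]
gripper_width: 42.9
grasp_force: 0.0
```

carry_out --pt "0 0 0 0 0 0 0" --pt "0 0 0 0 0 0 0"

```text
clock: 43.5
position: [466.4, 383.6, 177.1]
ee_rot: [-0.022, 1.0, -0.001, -0.001]
contact_force: [-0.7, -0.3, -0.6]
gripper_width: 42.7
grasp_force: 0.0
```

```bash
python3 - <<'E'
from h import *
im=get_image("wrist"); cv2.imwrite("pics/w12.png",im["color"])
s=read_state(); print(tolane(s["position"]),s["position"][2])
h=cv2.cvtColor(im["color"],cv2.COLOR_BGR2HSV)
print(w2p(im,[(*lane(289,y),76) for y in(-23,23)]).round(),h[230,325])
E
```

```text
[285.5   0.5] 176.75093771391238
[[330. 284.]
 [330. 207.]] [ 14 149 145]
```

View pics/w12.png

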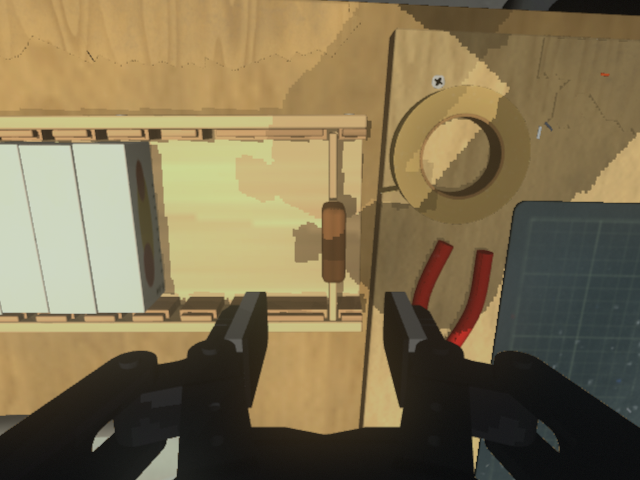

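All five cartons are closed up, with the rear edge at about column 150. The divider grip spans columns 322–346 and rows 203–284, centre (334,243), and its panel is parallel to the tool.

```bash
python3 - <<'E'
from h import *
im=get_image("wrist")
h=cv2.cvtColor(im["color"],cv2.COLOR_BGR2HSV)
p=p2w(im,[(334,243)],76)[0]; print(p,tolane(p))
rr=p2w(im,[(127,143),(151,310)],46); print("rear face of row",[tolane(q) for q in rr])
rel((p[0],p[1],62,92.6))
E
```

```text
[464.47627447 388.53324994  76.        ] [290.8   2.2]
rear face of row [array([166.6,  56.1]), array([168.8, -53.3])]
at [466.6 383.2 176.7] yaw 92.6 w 42.8 t 43.6
(np.float64(464.47627447193406), np.float64(388.5332499390858), 62, 92.6) turn [-0.003 -0.003 -0.001] shift [  1.6   5.7 114.7]
```

carry_out --pt "0 0 0 1.6 5.5 40 0" --pt "0 0 0 1.6 5.5 80 0" --pt "0 0 0 1.6 5.5 105 0" --pt "0 0 0 1.6 5.5 114 0" --pt "0 0 0 1.6 5.5 114 0"

```text
clock: 44.22
position: [465.4, 389.6, 63.8]
ee_rot: [-0.023, 1.0, -0.001, -0.0]
contact_force: [-0.3, 0.9, -0.1]
gripper_width: 42.8
grasp_force: 0.0
```

```bash
python3 - <<'E'
from h import *
im=get_image("wrist"); cv2.imwrite("pics/w13.png",im["color"])
s=read_state(); print(tolane(s["position"]),s["position"][2])
E
```

```text
[292.5   0.9] 64.77888033727046
```

View pics/w13.png

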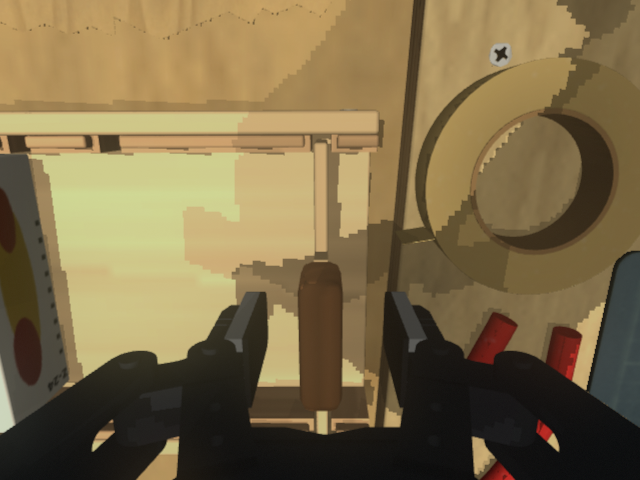

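The grip is at columns 299–343, between pads at 266 and 385, so it is centred to about 1 mm.

carry_out --pt "0 0 0 0 -1 2 0" --pt "0 0 0 0 -1 2 -1" --pt "0 0 0 0 -1 2 -1" --pt "0 0 0 0 -1 2 -1" --pt "0 0 0 0 -1 2 -1"

```text
clock: 44.9
position: [465.6, 389.6, 63.1]
ee_rot: [-0.023, 1.0, 0.0, 0.0]
contact_force: [-0.5, -0.3, 5.3]
gripper_width: 13.0
grasp_force: 59.1
```

```bash
python3 - <<'E'
from h import *
s=read_state(); print(s["position"],tolane(s["position"]),s["contact_force"].round(1),s["gripper_width"])
E
```

```text
[465.6236859  389.56204386  63.10790437] [291.8   1. ] [-0.5 -0.3  5.3] 12.985812715958792
```

carry_out --pt "0 0 0 0 0 -15 -1" --pt "0 0 0 0 0 -30 -1" --pt "0 0 0 0 0 -45 -1" --pt "0 0 0 0 0 -50 -1" --pt "0 0 0 0 0 -50 -1"

```text
clock: 45.52
position: [465.4, 389.4, 112.8]
ee_rot: [-0.023, 1.0, 0.0, 0.0]
contact_force: [0.7, 1.0, -0.8]
gripper_width: 13.0
grasp_force: 58.5
```

```bash
python3 - <<'E'
from h import *
s=read_state(); print(s["position"],tolane(s["position"]),s["contact_force"].round(1),s["gripper_width"])
E
```

```text
[465.38663907 389.38570989 112.84054578] [291.6   1.3] [ 0.7  1.  -0.8] 13.012940412563893
```

carry_out --pt "0 0 0 0 -30 0 -1" --pt "0 0 0 0 -60 0 -1" --pt "0 0 0 0 -90 0 -1" --pt "0 0 0 0 -113 0 -1" --pt "0 0 0 0 -113 0 -1"

```text
clock: 46.15
position: [470.3, 274.8, 112.0]
ee_rot: [-0.022, 1.0, -0.0, -0.0]
contact_force: [0.8, 0.2, -1.4]
gripper_width: 13.1
grasp_force: 58.5
```

carry_out --pt "0 0 0 0 0 6 -1" --pt "0 0 0 0 0 8 -1" --pt "0 0 0 0 0 8 -1"

```text
clock: 46.52
position: [470.4, 276.9, 103.8]
ee_rot: [-0.023, 1.0, -0.0, -0.0]
contact_force: [-0.3, -0.7, -0.7]
gripper_width: 13.1
grasp_force: 58.5
```

```bash
python3 - <<'E'
from h import *
im=get_image("wrist"); cv2.imwrite("pics/w14.png",im["color"])
s=read_state(); print(s["position"],tolane(s["position"]),s["contact_force"].round(1),s["gripper_width"])
rel((*lane(178.7,1),105,92.6))
E
```

```text
[470.44851098 276.88734098 104.03682826] [179.    1.3] [ 0.5  0.1 -0.2] 13.085083107181744
at [470.4 276.9 104. ] yaw 92.7 w 13.1 t 46.6
(np.float64(470.7946634515116), np.float64(276.57067783347145), 105, 92.6) turn [-0.    -0.     0.001] shift [-0.3 -0.3 -1. ]
```

View pics/w14.png

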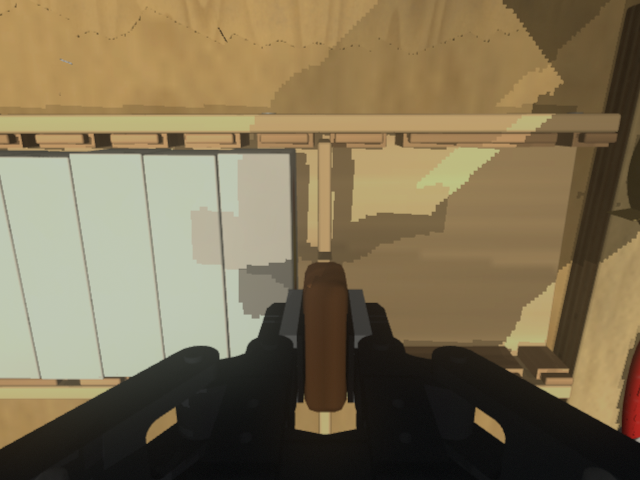

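The panel (columns 318–330) lines up with the slot at about column 325; its neighbours are at about 250 and 400. The row's rear edge is at column 297, leaving clearance for the pad.

carry_out --pt "0 0 0 0 -0.3 6 -1" --pt "0 0 0 0 -0.3 11 -1" --pt "0 0 0 0 -0.3 15 -1" --pt "0 0 0 0 -0.3 19 -1" --pt "0 0 0 0 -0.3 22 -1"

```text
clock: 47.2
position: [470.5, 276.0, 82.0]
ee_rot: [-0.023, 1.0, -0.0, -0.0]
contact_force: [-0.4, 0.5, -0.2]
gripper_width: 12.9
grasp_force: 58.5
```

carry_out --pt "0 0 0 0 0 4 -1" --pt "0 0 0 0 0 8 -1" --pt "0 0 0 0 0 12 -1" --pt "0 0 0 0 0 16 -1" --pt "0 0 0 0 0 17 -1"

```text
clock: 47.82
position: [470.4, 275.9, 64.9]
ee_rot: [-0.023, 1.0, -0.0, -0.0]
contact_force: [-0.5, 0.0, -0.1]
gripper_width: 13.1
grasp_force: 58.5
```

```bash
python3 - <<'E'
from h import *
s=read_state(); print(s["position"],tolane(s["position"]),s["contact_force"].round(1),s["gripper_width"])
E
```

```text
[470.39539879 275.94092924  64.9275324 ] [178.1   1.4] [-0.5  0.  -0.1] 13.075870219129015
```

carry_out --pt "0 0 0 0 0 1 -1" --pt "0 0 0 0 0 2 -1" --pt "0 0 0 0 0 3 -1" --pt "0 0 0 0 0 4 -1" --pt "0 0 0 0 0 4 -1"

```text
clock: 48.45
position: [470.6, 276.2, 63.1]
ee_rot: [-0.023, 1.0, 0.0, 0.0]
contact_force: [-3.5, -1.0, 10.7]
gripper_width: 13.1
grasp_force: 60.0
```

carry_out --pt "0 0 0 0 0 1 -1" --pt "0 0 0 0 0 3 -1" --pt "0 0 0 0 0 4 -1" --pt "0 0 0 0 0 4 -1"

```text
clock: 48.95
position: [470.6, 276.3, 63.0]
ee_rot: [-0.024, 1.0, -0.0, 0.001]
contact_force: [-12.4, -4.1, 33.9]
gripper_width: 12.6
grasp_force: 63.5
```

carry_out --pt "0 0 0 0 0 -6 -1" --pt "0 0 0 0 0 -6.5 -0.2" --pt "0 0 0 0 0 -6.5 -0.2" --pt "0 0 0 0 0 -6.5 -0.2" --pt "0 0 0 0 0 -6.5 -0.2"

```text
clock: 49.58
position: [470.4, 275.9, 63.3]
ee_rot: [-0.023, 1.0, -0.0, -0.0]
contact_force: [0.6, -0.1, -0.1]
gripper_width: 34.3
grasp_force: 0.0
```

carry_out --pt "0 0 0 0 0 -20 -0.2" --pt "0 0 0 0 0 -60 -0.2" --pt "0 0 0 0 0 -110 -0.2" --pt "0 0 0 55 30 -160 -0.2" --pt "0 0 0 100 60 -180 -0.2"

```text
clock: 50.2
position: [377.1, 326.5, 240.6]
ee_rot: [-0.022, 1.0, 0.001, 0.001]
contact_force: [0.7, 1.6, -0.9]
gripper_width: 34.3
grasp_force: 0.0
```

carry_out --pt "0 0 0 0 -60 0 -0.2" --pt "0 0 0 0 -60 0 -0.2" --pt "0 0 0 0 -60 0 -0.2"

```text
clock: 50.58
position: [380.3, 266.0, 238.9]
ee_rot: [-0.023, 1.0, 0.0, 0.0]
contact_force: [0.3, 0.0, 0.5]
gripper_width: 33.9
grasp_force: 0.0
```

```bash
python3 - <<'E'
from h import *
w=get_image("wrist")["color"]; s=get_image("scene")["color"]; t=get_image("top")["color"]
z=cv2.resize(s[270:410,200:350],None,fx=2.67,fy=2.67,interpolation=cv2.INTER_CUBIC)[:360,:400]
z2=cv2.resize(t[200:320,120:420],(400,160))
a=np.zeros((600,800,3),np.uint8); a[:360,:400]=z; a[:300,400:]=cv2.resize(w,(400,300)); a[400:560,:400]=z2; a[300:600,400:]=cv2.resize(s[130:330,200:440],(400,300))
cv2.imwrite("pics/fin.png",a); print(read_state()["position"])
E
```

```text
[380.64086347 266.26605374 238.44679828]
```

View pics/fin.png

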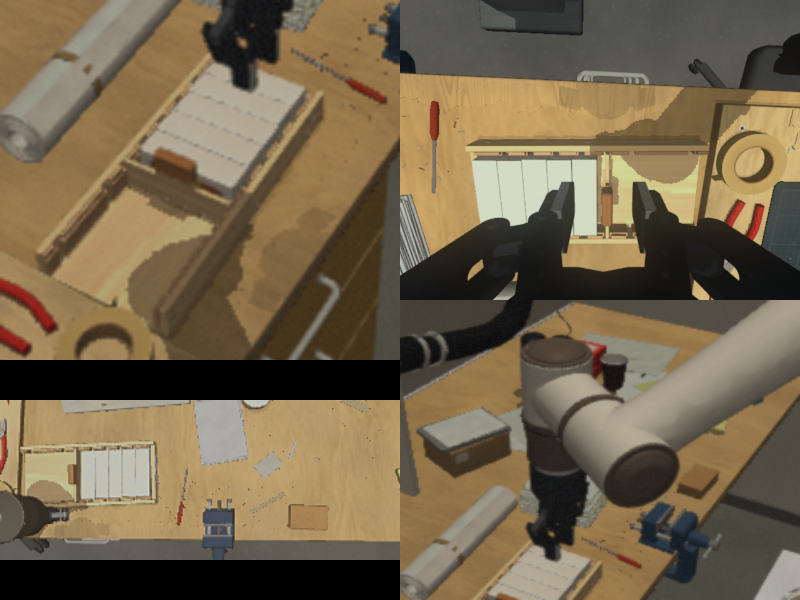

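The final pictures show five cartons closed up at the lip and the divider upright and seated behind the last one. The jar and the sanding block are where they were, and no cartons are left on the bench.

```bash
python3 -c "
from bench import *
print(job_done())"
```

```text
the job is handed in; nothing more can be done
None
```

The job is handed in at about 51 s of robot time: the old carton was pulled to the lip first, the four new cartons are closed up behind it, and the divider is pressed home in slot 5, at the same height it had in the tail slot.

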